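Weigh a valve body on the spring scale

ROBOT

A 7-joint arm with a two-finger parallel gripper is mounted at the origin on a cart in front of the work surface, level with it; the furniture and walls round the work are solid. World frame = base frame: x ahead of the robot, y to its left, z up, the work surface at z = 0. Lengths are in m, angles in rad, forces in N, time in s.
With the tool pointing down it reaches from about 0.425 to 0.875 m from the base axis. Payload 4.7 kg.
Tool frame: the origin (TCP) lies on the centre line of the jaws, within the pads' length; the fingertips stand 11 mm ahead of it and the grasp point (between the pads) lies 8 mm behind it; z points along the fingers, y is the direction in which the jaws open and shut (so a half turn about z gives the same grasp; the last joint's range is limited). The gripper opens to 87 mm and grips with 3 to 60 N. Pads are 19 mm wide; open, the fingers measure 117 mm over their backs; the gripper's body (75 mm by 190 mm) begins 51 mm behind the grasp point.
Start: joints at [1.189, 0.321, -0.07, 1.45, 0.023, 1.371, -0.057], TCP at [0.251, -0.6, 0.234] pointing down, gripper open.
Joint ranges: [-2.86, 2.86], [-0.3, 2.09], [-1.38, 1.24], [0.06, 2.45], [-1.56, 4.7], [0.09, 2.05], [-2.69, 2.69]. Speed limits (rad/s): [2.57, 2.57, 3.14, 3.14, 3.14, 3.14, 3.14].

INTERFACE

Orientations are given as [roll, pitch, yaw] about the fixed x, y, z axes, in that order (R = Rz(yaw) Ry(pitch) Rx(roll)).
In Python, from workcell import bot gives the robot as it stands. The module is installed in compiled form; this text tells all that it offers.
- The arm moves only by the tool arm_command, never from a script. Its argument "series" is a list that holds one entry, the list of rows, each a list of 7 numbers: the shift along the tool's x, y, z in mm, then the turn, a rotation vector about the tool's x, y, z in units of 6 degrees (1.0 is 6 degrees), then the closure, from 0 (fully open) to 1 (shut). In form: [[[dx, dy, dz, ax, ay, az, jaw], ...]]. A call has exactly 5 rows; each row is the pose to reach, as a shift and turn from the pose commanded when the call began, along the tool's axes at that moment; what a row does not reach only later rows make up. A row lasts 1/10 s, in which the tool goes at most 50 mm and 8.59 degrees, less where a joint would pass 70% of its speed; a pose out of reach is approached as far as the arm can. A call with a gripper value outside its range is refused whole. The fingers move at their own pace and stop on an object; the grip force is fixed at half the most. Time passes only in rows, so rows that repeat a pose let the fingers close, or fill a call up. It gives the time, the measured TCP pose, the force and the opening at its end, in the units of the state.
- bot.sense(): the state, without advancing time (a new reading comes with each control period).
- bot.snapshot(name): name is "side" or "top"; returns a dict with "image" (400x640x3 uint8, red, green, blue), "intrinsics" (3x3 intrinsics, pixels), "world_from_camera" (4x4, takes a point from camera to world coordinates). Camera axes: x right, y down, z forward; pixel columns grow to the right and rows downward; lengths in m; the calibration is good to about 2 mm. A picture is of the moment at which its call begins. There is no depth.
- bot.hand_in(): hands the job in, once; it reports no verdict.
The state is a dict: "time": time; "q": joint angles; "qvel": joint speeds; "tau": joint torques, N m; "tool_pos": TCP position; "tool_rot": TCP orientation; "ft_force": force on the tool from outside, world axes, zero at the start; "wrist_torque": the same for the moment, N m; "gripper_width": finger opening in m.
Only numpy, scipy, OpenCV 4.12 (cv2) and the standard library are available. Lean on these libraries where they do the work, as an engineer would, in place of code of your own. Each camera call takes 0.05 s, during which the arm holds its last target.

TASK

Weigh the steel valve body: hang it by its eye on the hook of the spring scale, lowering it slowly until the scale carries the whole weight before you let go, so that the scale is never jerked or overloaded. Let it hang free until it has settled, then slide the reading marker level with the scale's pointer and leave it there. Leave the other things on the table where they are.

Things in the scene. Friction and masses are not known exactly. Their poses are not given: they have to be found in the camera images.
- stand: spring scale stand, fixed, may stand turned: grey base plate 220x130x10 (x -180 to +40), white column 44x50, 347 tall. Origin on the table under the column; x points away from the hook, y to the marker's side, z up. Hook and scale face point to -x. The valve body or the arm may press on stand or hook with at most 15 N; fingers may pinch the marker freely.
- carriage (a joint): vertical travel of the sprung hook of the scale, m, 0 unloaded, growing downward; linear spring of 50 N/m (19.6 mm for every 100 g), bottom stop at 0.148. It must not be pulled past 0.135 (overload), and must never move faster than 0.09 m/s up or down (jerk). It bobs for about 2 s when disturbed. The weight of the valve body is not known beforehand (0.2 to 0.6 kg), so the load must be passed over by feel.
- hook_seat (a point): top of the hook's round 8 mm bar at the lowest place of the hook, where the eye must hang: 120 mm in front of the column's axis (stand -x). The bar lies in the stand's x-z plane; the flat seat is 16 mm long. Unloaded it is 287 mm above the table.
- hook_tip (a point): top of the upturned free end of the hook, 143 mm in front of the column's axis and 22 mm above hook_seat. The straight arm behind the seat has its top 12 mm above hook_seat.
- pointer (a point): tip of the pointer on the hook carriage, at the scale face; moves with the hook. 26.5 mm in front of the column's axis and 26 mm to +y; 295 mm above the table unloaded.
- reading_marker (a joint): vertical travel of the reading marker along the column's +y side, m, growing downward, range -0.018 to 0.140; friction of 2 N holds it where it is left. It is level with the pointer when its value equals that of joint carriage.
- marker_edge (a point): indicating edge of the reading marker beside the pointer, at the scale face (2 mm from the pointer's tip in y)
- marker_tab (a point): centre of the top of the marker's black ribbed finger tab, 112 mm to the stand's +y side of the column's axis and 6 mm to its +x; tab 12 (along stand x) x 28 (along stand y) x 26 tall, its top 17 mm above marker_edge; it stands on a thin bar and is clear of the column by 70 mm; pinch it along stand x from above.
- valve: steel filling valve body, 132 tall, standing on its round 60 mm flange; short ports to +x and -x (36 mm out); on top a lifting eye, a frame 38 wide (y) and 10 thick (x) with flat sides from 60 to 132 above its underside. Origin at the centre of the underside, z up. Opening of the eye: 22 wide (y), from 64 to 106 above the origin at its sides and to 114 in the middle, passes through along x. Pinch the frame by its 38 mm width near the top, along its y.
- eye (a point): peak of the roof of the eye's opening, 114 above the valve's underside; the roof slopes down to both sides and so centres itself on the bar (hanging, the eye is 1 mm above hook_seat)
- bottle: bystander: filled and capped bottle 54 in diameter, 166 tall, origin under its centre
- spare_cap: bystander: yellow screw cap 29 in diameter, 17 tall, origin under its centre
- liner: bystander: white paper roll 68 in diameter, 46 tall, origin under its centre

How it is judged:
On the way, in this order (a step that is already met when the one before it is completed fails the run):
1. the valve body hangs free from the hook by its eye, let go and settled for half a second (distance between eye and hook_seat below 0.012 m and value of joint carriage above 0.02 m and contact force between each of the arm, the fingers and valve below 0.1 N and velocity of joint carriage between -0.01 and 0.01 m/s and linear speed of valve below 0.03 m/s), for 0.5 s.
2. the reading marker is level with the pointer within 4 mm (z of marker_edge in the frame of pointer between -0.004 and 0.004 m), for 0.2 s.
At the end, for the whole second after the job is handed in: The valve body hangs free by its eye in the hook's seat (eye within 12 mm of hook_seat, upright within 0.2 rad), at rest (valve under 30 mm/s, scale under 10 mm/s), and the reading marker's edge stands within 4 mm of the pointer's height (all of step 2 and distance between eye and hook_seat below 0.012 m and value of joint carriage above 0.02 m and angle between valve's own z axis and vertical below 0.2 rad and linear speed of valve below 0.03 m/s and velocity of joint carriage between -0.01 and 0.01 m/s); the robot touches nothing.
It fails at once if the scale is jerked: its hook moves faster than 0.09 m/s (velocity of joint carriage above 0.09 m/s or velocity of joint carriage below -0.09 m/s).
It fails at once if the scale is overloaded: its hook is pulled more than 135 mm down (value of joint carriage above 0.135 m).
It fails at once if the valve body or the body of the arm presses on the stand or its hook with more than 15 N (contact force between any of valve, the arm and stand above 15 N).
It fails at once if a bystander (bottle, cap or paper roll) is moved more than 30 mm (distance of any of bottle, spare_cap, liner from where it was at the start of the episode above 0.03 m).
It also fails if it takes over 72 s, if anything falls off the work surface, if the arm or the gripper's body presses on something with over 40 N, if the wrist force passes 120 N, or if a joint passes its speed limit or range.

## Working session

There is one attempt and no reset: what is moved stays moved. The work goes in short steps, Python scripts to look and compute and a tool call to move; the robot and the scene stay as the last step left them, time stands still between calls to the robot, and variables do not carry over. Pictures are saved under pics/ and viewed, and the job is handed in when it is done.

Besides the shell and the picture viewer there is one more tool, called after "Emit:" by a JSON object that holds its "api" and its "payload", one argument or row to a line. arm_command: Moves the arm, as the interface text tells. Its arguments: {"type":"object","properties":{"series":{"type":"array","items":{"type":"array","items":{"type":"array","items":{"type":"number"}}}}},"required":["series"]}

```bash
mkdir -p pics; ls; cat > h.py <<'E'
import numpy as np, cv2
from workcell import bot
def snap(n,fn):
    s=bot.snapshot(n); cv2.imwrite('pics/'+fn,s['image'][:,:,::-1]); np.savez('pics/'+fn+'.npz',**s); return s
def load(fn): return dict(np.load('pics/'+fn+'.npz'))
def ray(s,u,v):
    d=np.linalg.inv(s['intrinsics'])@[u,v,1.]; T=s['world_from_camera']; return T[:3,3],T[:3,:3]@d
def onz(s,u,v,z):
    o,d=ray(s,u,v); return o+d*(z-o[2])/d[2]
def proj(s,p):
    T=np.linalg.inv(s['world_from_camera']); c=T[:3,:3]@np.asarray(p)+T[:3,3]; q=s['intrinsics']@c; return q[:2]/q[2]
def tri(s1,a,s2,b):
    o1,d1=ray(s1,*a); o2,d2=ray(s2,*b); d1/=np.linalg.norm(d1); d2/=np.linalg.norm(d2)
    t=np.linalg.lstsq(np.c_[d1,-d2],o2-o1,rcond=None)[0]; p,q=o1+d1*t[0],o2+d2*t[1]; return (p+q)/2,np.linalg.norm(p-q)
E
python3 - <<'E'
from h import *
for n in('side','top'):
    s=snap(n,n+'0.png'); print(n,s['intrinsics'].round(1).tolist(),s['world_from_camera'].round(3).tolist())
print(bot.sense())
E
```

```text
pics
side [[497.4, 0.0, 322.8], [0.0, 497.4, 199.5], [0.0, 0.0, 1.0]] [[-0.873, -0.228, 0.432, -0.07], [-0.488, 0.417, -0.767, 1.009], [-0.005, -0.88, -0.475, 0.831], [0.0, 0.0, 0.0, 1.0]]
top [[380.4, 0.0, 318.0], [0.0, 380.4, 195.4], [0.0, 0.0, 1.0]] [[-0.002, -0.997, 0.072, 0.404], [-1.0, 0.003, 0.017, -0.022], [-0.017, -0.072, -0.997, 1.372], [0.0, 0.0, 0.0, 1.0]]
{'time': 0.1, 'q': array([ 1.18911468,  0.32173671, -0.07006568,  1.45157016,  0.02260994,
        1.37082736, -0.0568977 ]), 'qvel': array([-0.00137604, -0.00366588, -0.00024581, -0.00295832,  0.00099516,
       -0.00023118,  0.00175773]), 'tau': array([-6.11392115e-04, -4.92574811e+01, -4.06178311e-01, -3.13399637e+01,
       -6.41596131e-02,  3.94567964e-02,  2.85896994e-05]), 'tool_pos': array([ 0.25034483, -0.59932039,  0.23257003]), 'tool_rot': array([-3.13984096e+00,  1.11704769e-04,  3.95796187e-01]), 'ft_force': array([0.3252587 , 0.39518199, 0.66911966]), 'wrist_torque': array([-0.06411562, -0.02200057,  0.0189037 ]), 'gripper_width': 0.08700385335956082}
```

View pics/side0.png

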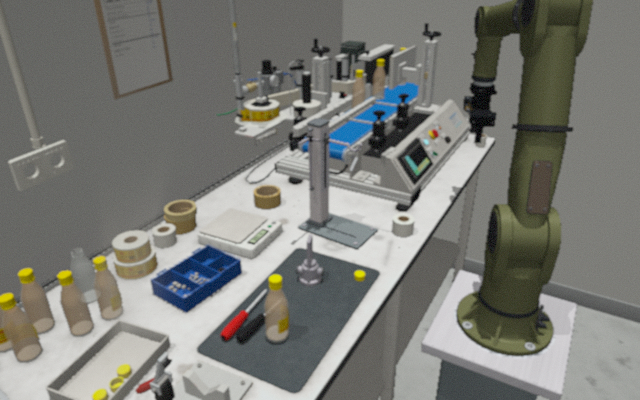

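View pics/top0.png

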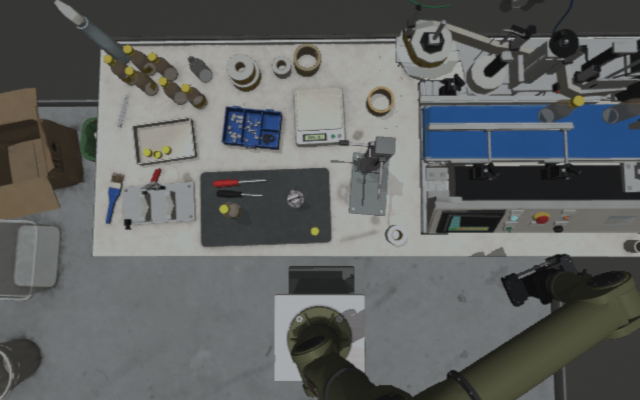

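```bash
python3 - <<'E'
from h import *
t=load('top0.png')['image'];s=load('side0.png')['image']
a=cv2.resize(t[125:245,270:420],None,fx=5,fy=5,interpolation=2);cv2.imwrite('pics/zt.png',a[:,:,::-1])
a=cv2.resize(s[110:290,250:420],None,fx=3.3,fy=3.3,interpolation=2);cv2.imwrite('pics/zs.png',a[:,:,::-1])
E
```

```text
(no output)
```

View pics/zt.png

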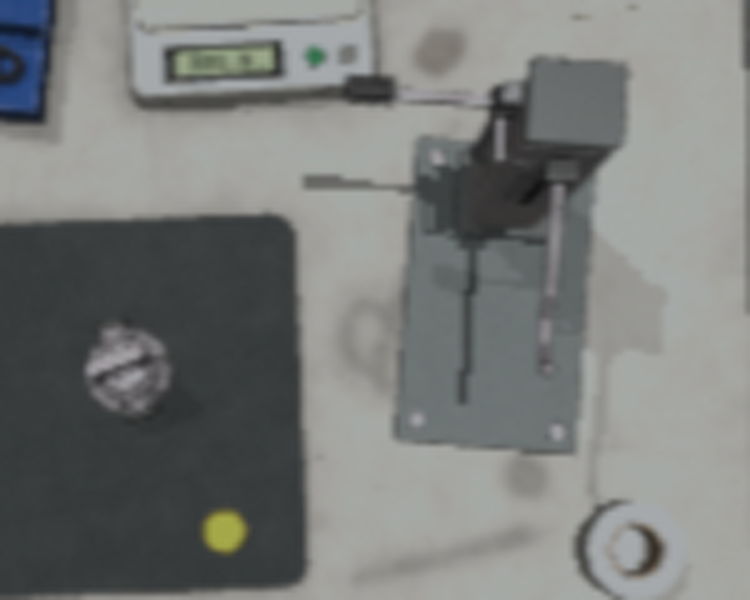

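View pics/zs.png

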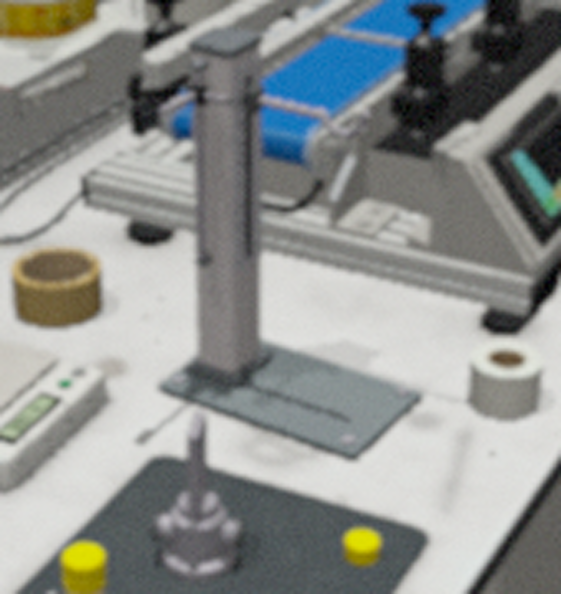

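```bash
cat >> h.py <<'E'
def zt(u,v): return (270+(u+.5)/5-.5,125+(v+.5)/5-.5)
def zs(u,v): return (250+(u+.5)/3.3-.5,110+(v+.5)/3.3-.5)
E
python3 - <<'E'
from h import *
T=load('top0.png');S=load('side0.png')
c=[onz(T,*zt(*p),.01) for p in [(393,440),(575,455),(417,135)]]
print(np.round(c,4), 'side corners',[onz(S,*zs(*p),.01).round(4) for p in [(355,455),(418,397),(163,385)]])
a=c[2]-c[0];b=c[1]-c[0];print(np.linalg.norm(a),np.linalg.norm(b),np.arctan2(a[1],a[0]),np.arctan2(-b[0],b[1])-np.pi)
print('coltop',[onz(T,*zt(*p),.347).round(4) for p in [(535,60),(628,65),(525,145),(617,150)]])
print('hooktip',onz(T,*zt(546,368),.309)); print('tab',onz(T,*zt(370,88),.312),[onz(T,*zt(u,88),.312) for u in(345,395)])
print('valve frame',[onz(T,*zt(*p),.132) for p in [(90,375),(160,355)]],'ports',[onz(T,*zt(*p),.04) for p in [(110,328),(142,413)]])
print('valve tri',tri(T,zt(125,365),S,zs(198,418)))
E
```

```text
[[ 0.4401 -0.1064  0.01  ]
 [ 0.4292 -0.2359  0.01  ]
 [ 0.6603 -0.1253  0.01  ]] side corners [array([ 0.4417, -0.1062,  0.01  ]), array([ 0.4321, -0.2232,  0.01  ]), array([ 0.6551, -0.1259,  0.01  ])]
0.22102158950184556 0.1299758951063657 -0.08581705861210485 -0.08444743075527539
coltop [array([ 0.6379, -0.1642,  0.347 ]), array([ 0.6349, -0.2146,  0.347 ]), array([ 0.5911, -0.1582,  0.347 ]), array([ 0.5882, -0.2079,  0.347 ])]
hooktip [ 0.47220534 -0.17339423  0.309     ]
tab [ 0.63041044 -0.07610526  0.312     ] [array([ 0.63048551, -0.06202688,  0.312     ]), array([ 0.63033541, -0.09017724,  0.312     ])]
valve frame [array([0.47979715, 0.0987728 , 0.132     ]), array([0.49277416, 0.05298335, 0.132     ])] ports [array([0.51850226, 0.09375822, 0.04      ]), array([0.45863196, 0.07109819, 0.04      ])]
valve tri (array([0.48928546, 0.07725349, 0.13694616]), np.float64(0.007499046177051812))
```

```bash
python3 - <<'E'
from h import *
t=load('top0.png')['image'];s=load('side0.png')['image']
a=cv2.resize(t[183:215,278:313],None,fx=16,fy=16,interpolation=2)
b=cv2.resize(s[228:290,285:335],None,fx=8,fy=8,interpolation=2)
o=np.zeros((560,560+420,3),np.uint8);o[:512,:560]=a;o[:496,570:970]=b
o=cv2.convertScaleAbs(o,alpha=1.6);cv2.imwrite('pics/v.png',o[:,:,::-1][:, :800])
cv2.imwrite('pics/v.png',cv2.resize(o[:,:,::-1],(800,457)))
S=load('side0.png')
for z in(.312,.33): print(proj(S,(.6295,-.0754,z)),proj(load('top0.png'),(.6295,-.0754,z)))
E
```

```text
[294.29496641 143.95863755] [343.35156735 142.52034797]
[294.08237029 137.86707768] [343.67217119 141.15376161]
```

View pics/v.png

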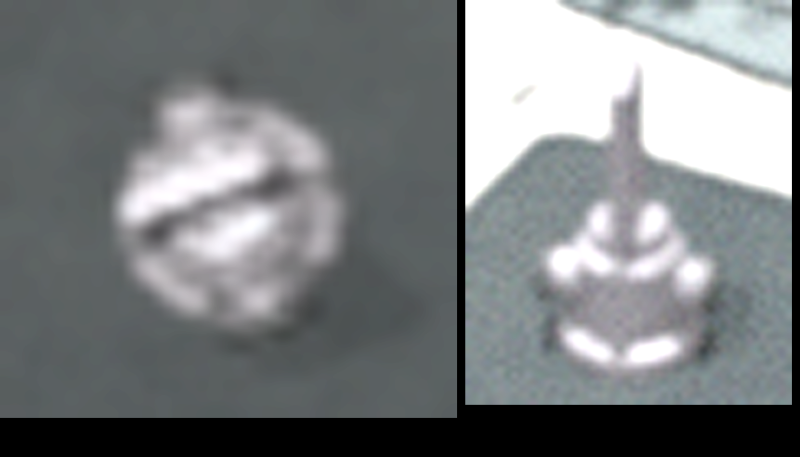

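```bash
python3 - <<'E'
from h import *
T=load('top0.png');S=load('side0.png')
f=lambda u,v:(278+(u/.8163+.5)/16-.5,183+(v/.8163+.5)/16-.5)
g=lambda u,v:(285+((u/.8163)-570+.5)/8-.5,228+(v/.8163+.5)/8-.5)
print('frame top',onz(T,*f(197,188),.132),'flange',onz(T,*f(233,213),.02))
print([onz(T,*f(*p),.132) for p in [(122,215),(272,160)]])
print('side',onz(S,*g(627,82),.132), 'side ports',[onz(S,*g(*p),.045) for p in((565,265),(693,272))])
print('tri',tri(T,f(197,188),S,g(627,82)))
c=np.array([.488,.082])
for z in(0,.132): print(proj(T,(*c,z)),proj(S,(*c,z)))
print(f(233,213),g(627,340),g(627,82))
E
```

```text
frame top [0.48851406 0.08238584 0.132     ] flange [0.48927898 0.08193382 0.02      ]
[array([0.48179276, 0.10116417, 0.132     ]), array([0.49548822, 0.06360303, 0.132     ])]
side [0.48842341 0.08789088 0.132     ] side ports [array([0.51085237, 0.10253183, 0.045     ]), array([0.46294779, 0.08163057, 0.045     ])]
tri (array([0.48982496, 0.08323213, 0.1287701 ]), np.float64(0.0024542413364927866))
[295.77441727 199.53954022] [311.45520983 280.14394376]
[292.73190863 197.0819813 ] [310.62748685 239.06806643]
(295.37089228837436, 198.83959252113195) (309.3249954061007, 279.62669208624277) (309.3249954061007, 240.11915809138796)
```

```bash
cat >> h.py <<'E'
from scipy.spatial.transform import Rotation as Ro
O=np.array([.614,-.1865]);YS=-.085
def st(x,y): c,s=np.cos(YS),np.sin(YS); return O+[c*x-s*y,s*x+c*y]
def go(p,yaw,frm=None):
    "rows numbers from current sensed pose (or frm=(pos,rpy)) to tool-down pose"
    b=bot.sense(); p0,r0=(b['tool_pos'],b['tool_rot']) if frm is None else frm
    R0=Ro.from_euler('xyz',r0);R1=Ro.from_euler('xyz',[np.pi,0,yaw])
    print('mm',(R0.inv().apply(np.asarray(p)-p0)*1000).round(1),'turn',((R0.inv()*R1).as_rotvec()/np.deg2rad(6)).round(2))
E
python3 - <<'E'
from h import *
go([.43,-.30,.46],.36)
go([.489,.083,.30],.36,([.43,-.30,.46],[np.pi,0,.36]))
E
```

```text
mm [ 281.1 -207.3 -227.1] turn [-0.02  0.    0.34]
mm [ 190.1 -337.7  160. ] turn [0. 0. 0.]
```

Emit:
{"api": "arm_command", "payload": {
  "series": [
    [[0,0,-50,0,0,0,0],[0,0,-100,0,0,0,0],[0,0,-150,0,0,0,0],[0,0,-200,0,0,0,0],[0,0,-226,0,0,0,0]]
  ]
}}

```text
time: 0.6
tool_pos: [0.2507, -0.5999, 0.4645]
tool_rot: [3.136, -0.0, 0.396]
ft_force: [0.3, -0.6, -0.2]
gripper_width: 0.0871
```

Emit:
{"api": "arm_command", "payload": {
  "series": [
    [[40,-30,0,0,0,0.1,0],[80,-60,0,0,0,0.2,0],[120,-89,0,0,0,0.3,0],[160,-118,0,0,0,0.34,0],[200,-148,0,0,0,0.34,0]]
  ]
}}

```text
time: 1.1
tool_pos: [0.3787, -0.3842, 0.4592]
tool_rot: [-3.141, 0.0, 0.36]
ft_force: [0.3, -0.3, -0.5]
gripper_width: 0.0868
```

Emit:
{"api": "arm_command", "payload": {
  "series": [
    [[40,-30,0,0,0,0,0],[81,-59,0,0,0,0,0],[100,-95,0,0,0,0,0],[120,-140,0,0,0,0,0],[140,-180,0,0,0,0,0]]
  ]
}}

```text
time: 1.6
tool_pos: [0.4455, -0.1658, 0.4591]
tool_rot: [-3.141, 0.001, 0.361]
ft_force: [-0.1, 0.8, 0.0]
gripper_width: 0.0871
```

```bash
python3 - <<'E'
from h import *
print(bot.sense()['q'])
go([.489,.083,.30],.36)
E
```

```text
[ 0.72335703 -0.05052861 -0.39739843  1.42139155 -0.01996919  1.76756009
 -0.88726427]
mm [ 128.7 -217.4  159.2] turn [-0.01  0.01  0.01]
```

Emit:
{"api": "arm_command", "payload": {
  "series": [
    [[28,-40,0,0,0,0,0],[55,-80,0,0,0,0,0],[80,-120,0,0,0,0,0],[105,-160,0,0,0,0,0],[118,-200,0,0,0,0,0]]
  ]
}}

```text
time: 2.1
tool_pos: [0.4858, 0.0628, 0.4588]
tool_rot: [-3.141, 0.001, 0.361]
ft_force: [1.4, -0.2, -0.1]
gripper_width: 0.0869
```

Emit:
{"api": "arm_command", "payload": {
  "series": [
    [[11,-17,45,0,0,0,0],[11,-17,90,0,0,0,0],[11,-17,135,0,0,0,0],[11,-17,180,0,0,0,0],[11,-17,220,0,0,0,0]]
  ]
}}

```text
time: 2.6
tool_pos: [0.4889, 0.08, 0.237]
tool_rot: [3.141, 0.002, 0.36]
ft_force: [-0.1, 0.5, -0.6]
gripper_width: 0.0871
```

```bash
python3 - <<'E'
from h import *
print(bot.sense()['q'])
go([.489,.083,.112],.36)
t=snap('top','top1.png')['image'];s=snap('side','side1.png')['image']
a=cv2.resize(t[160:240,250:350],None,fx=4,fy=4,interpolation=2);b=cv2.resize(s[190:290,260:360],None,fx=4,fy=4,interpolation=2)
o=np.zeros((400,800,3),np.uint8);o[:320,:400]=a;o[:,400:]=b;cv2.imwrite('pics/v1.png',o[:,:,::-1])
E
```

```text
[ 0.47417944  0.01892073 -0.69161678  1.79713929  0.01278311  1.33139819
 -1.43089403]
mm [  1.4  -2.7 125. ] turn [0.   0.01 0.  ]
```

View pics/v1.png

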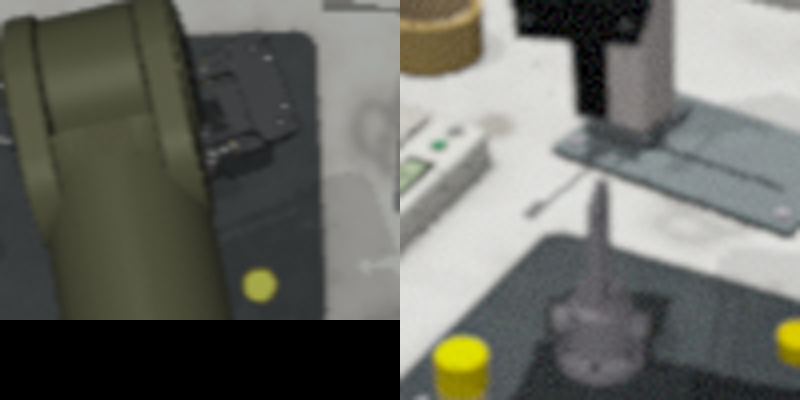

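Emit:
{"api": "arm_command", "payload": {
  "series": [
    [[1,-3,35,0,0,0,0],[1,-3,65,0,0,0,0],[1,-3,95,0,0,0,0],[1,-3,115,0,0,0,0],[1,-3,125,0,0,0,0]]
  ]
}}

```text
time: 3.2
tool_pos: [0.4902, 0.0833, 0.1147]
tool_rot: [-3.141, 0.0, 0.36]
ft_force: [-0.1, 0.1, 0.6]
gripper_width: 0.0866
```

Emit:
{"api": "arm_command", "payload": {
  "series": [
    [[0,0,0,0,0,0,0.5],[0,0,0,0,0,0,0.6],[0,0,0,0,0,0,0.8],[0,0,0,0,0,0,1],[0,0,0,0,0,0,1]]
  ]
}}

```text
time: 3.7
tool_pos: [0.4902, 0.0834, 0.1152]
tool_rot: [3.141, -0.001, 0.36]
ft_force: [-0.6, 0.6, 0.4]
gripper_width: 0.055
```

```bash
python3 - <<'E'
from h import *
print(bot.sense())
s=snap('side','side2.png')['image']
cv2.imwrite('pics/v2.png',cv2.resize(s[190:290,260:360],None,fx=5,fy=5,interpolation=2)[:,:,::-1])
E
```

```text
{'time': 3.7, 'q': array([ 0.44015438,  0.14324401, -0.70197492,  1.9470919 ,  0.10499705,
        1.08603549, -1.5164333 ]), 'qvel': array([ 0.00029954,  0.00549873, -0.00052727,  0.00596314, -0.00021653,
       -0.00197975,  0.00035931]), 'tau': array([-2.41022673e-03, -2.95922685e+01, -2.64528818e+00, -2.83060992e+01,
       -2.30138947e-02, -8.11814144e-02,  8.28569027e-04]), 'tool_pos': array([0.49017019, 0.08337352, 0.11520576]), 'tool_rot': array([ 3.14093579e+00, -9.89842303e-04,  3.60084190e-01]), 'ft_force': array([-0.5632951 ,  0.6499076 ,  0.44795716]), 'wrist_torque': array([-0.03124862, -0.04309889, -0.01444037]), 'gripper_width': 0.05498074662383579}
```

View pics/v2.png

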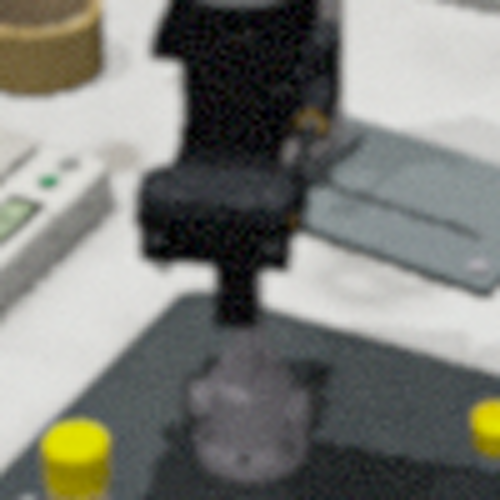

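Still closing; wait.

Emit:
{"api": "arm_command", "payload": {
  "series": [
    [[0,0,0,0,0,0,1],[0,0,0,0,0,0,1],[0,0,0,0,0,0,1],[0,0,0,0,0,0,1],[0,0,0,0,0,0,1]]
  ]
}}

```text
time: 4.25
tool_pos: [0.4898, 0.0835, 0.1146]
tool_rot: [3.142, -0.0, 0.36]
ft_force: [0.3, 0.6, 1.1]
gripper_width: 0.0375
```

```bash
python3 - <<'E'
from h import *
print(bot.sense()['ft_force'],bot.sense()['gripper_width'],st(-.12,0))
go([.49,.0834,.43],-.085)
go([.4944,-.1763,.43],-.085,([.49,.0834,.43],[np.pi,0,-.085]))
E
```

```text
[0.32359233 0.59686402 1.13583184] 0.037517430299301865 [ 0.49443324 -0.17631228]
mm [ 2.000e-01  1.000e-01 -3.154e+02] turn [ 0.   -0.    4.25]
mm [ 26.4 258.4   0. ] turn [0. 0. 0.]
```

Emit:
{"api": "arm_command", "payload": {
  "series": [
    [[0,0,-15,0,0,0,1],[0,0,-45,0,0,0,1],[0,0,-85,0,0,0,1],[0,0,-120,0,0,0,1],[0,0,-145,0,0,0,1]]
  ]
}}

```text
time: 4.75
tool_pos: [0.4902, 0.0837, 0.2628]
tool_rot: [3.14, -0.003, 0.361]
ft_force: [1.2, -0.8, -2.4]
gripper_width: 0.0376
```

Emit:
{"api": "arm_command", "payload": {
  "series": [
    [[0,0,-25,0,0,0.5,1],[0,0,-45,0,0,1.5,1],[0,0,-59,0,0,2.6,1],[0,0,-59,0,0,3.6,1],[0,0,-59,0,0,4.25,1]]
  ]
}}

```text
time: 5.25
tool_pos: [0.4896, 0.0836, 0.3197]
tool_rot: [3.141, -0.001, -0.088]
ft_force: [0.3, -0.1, -2.7]
gripper_width: 0.0375
```

Emit:
{"api": "arm_command", "payload": {
  "series": [
    [[0,0,0,0,0,0,1],[0,0,0,0,0,0,1],[0,0,0,0,0,0,1],[0,0,0,0,0,0,1],[0,0,0,0,0,0,1]]
  ]
}}

```text
time: 5.75
tool_pos: [0.4897, 0.0834, 0.3185]
tool_rot: [3.142, 0.0, -0.084]
ft_force: [-0.3, -0.2, -2.3]
gripper_width: 0.0377
```

```bash
python3 - <<'E'
from h import *
b=bot.sense();print(b['ft_force'],b['wrist_torque'],b['gripper_width'],b['tool_pos'],b['tool_rot'])
go([*st(-.195,0),.319],-.085)
s=snap('side','side3.png')['image']
cv2.imwrite('pics/v3.png',cv2.resize(s[110:270,220:380],None,fx=3.5,fy=3.5,interpolation=2)[:,:,::-1])
E
```

```text
[-0.30290005 -0.18070901 -2.30511618] [ 0.04994544 -0.01019657 -0.02122821] 0.03768117044903178 [0.4896933  0.08340563 0.31848392] [ 3.14152197e+00  1.78626144e-04 -8.43489705e-02]
mm [-48.4 258.3  -0.5] turn [0.   0.   0.01]
```

View pics/v3.png

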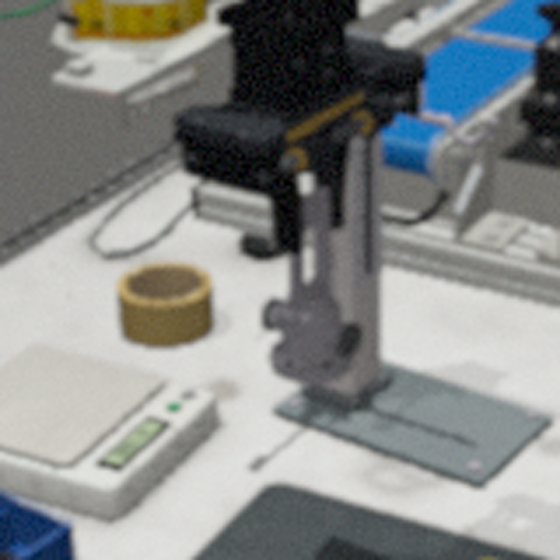

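Emit:
{"api": "arm_command", "payload": {
  "series": [
    [[-15,15,0,0,0,0,1],[-30,45,0,0,0,0,1],[-45,85,0,0,0,0,1],[-48,125,0,0,0,0,1],[-48,155,0,0,0,0,1]]
  ]
}}

```text
time: 6.3
tool_pos: [0.4277, -0.0696, 0.3188]
tool_rot: [3.14, -0.001, -0.087]
ft_force: [0.7, 0.4, -3.0]
gripper_width: 0.0378
```

Emit:
{"api": "arm_command", "payload": {
  "series": [
    [[0,30,0,0,0,0,1],[0,60,0,0,0,0,1],[0,85,0,0,0,0,1],[0,98,0,0,0,0,1],[0,103,0,0,0,0,1]]
  ]
}}

```text
time: 6.8
tool_pos: [0.4198, -0.1706, 0.3184]
tool_rot: [-3.141, 0.0, -0.087]
ft_force: [0.4, 0.4, -3.1]
gripper_width: 0.0375
```

```bash
python3 - <<'E'
from h import *
b=bot.sense();print(b['ft_force'],b['tool_pos'],b['tool_rot'])
go([*st(-.195,0),.319],-.085)
t=snap('top','top4.png')['image'];s=snap('side','side4.png')['image']
a=cv2.resize(t[130:230,310:410],None,fx=4,fy=4,interpolation=2);b=cv2.resize(s[110:210,280:380],None,fx=4,fy=4,interpolation=2)
cv2.imwrite('pics/v4.png',np.hstack([a,b])[:,:,::-1])
E
```

```text
[ 0.40567111  0.39020612 -3.08841045] [ 0.41982711 -0.17059366  0.31835026] [-3.14114866e+00  3.80717433e-04 -8.66273085e-02]
mm [-0.2 -0.6 -0.6] turn [-0.    0.   -0.02]
```

View pics/v4.png

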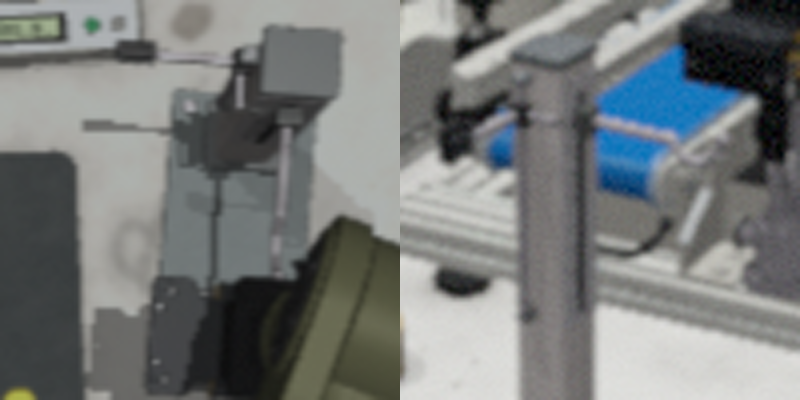

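```bash
python3 - <<'E'
from h import *
S=load('side4.png')
for p,z in((-.12,.287),(-.12,.279),(-.143,.309),(-.1,.299),(-.03,.299)):
    q=proj(S,[*st(p,0),z]); print(p,z,((q-[280,110])*4+[400,0]).round())
for p,z in((-.195,.318),(-.195,.336)):
    q=proj(S,[*st(p,0),z]); print(p,z,((q-[280,110])*4+[400,0]).round())
a=cv2.resize(S['image'][120:200,330:410],None,fx=8,fy=8,interpolation=2)
cv2.imwrite('pics/v5.png',cv2.convertScaleAbs(a,alpha=1.5)[:,:,::-1][:600])
E
```

```text
-0.12 0.287 [696. 156.]
-0.12 0.279 [695. 166.]
-0.143 0.309 [725. 134.]
-0.1 0.299 [672. 134.]
-0.03 0.299 [590. 114.]
-0.195 0.318 [791. 137.]
-0.195 0.336 [792. 112.]
```

View pics/v5.png

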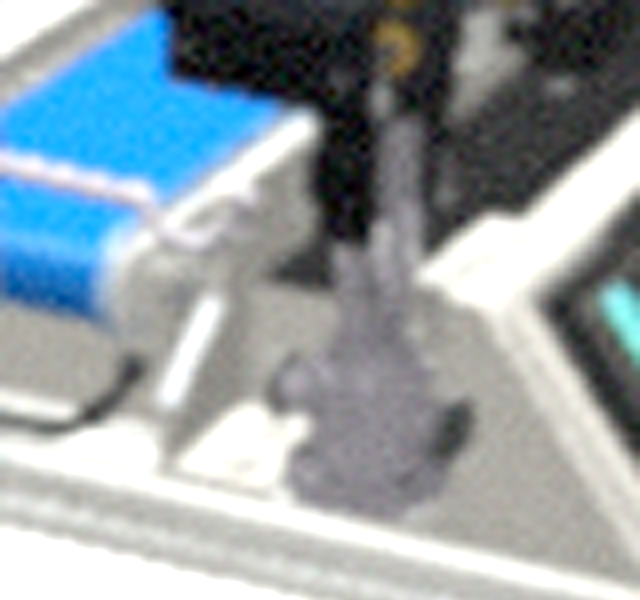

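Emit:
{"api": "arm_command", "payload": {
  "series": [
    [[6,-0.5,-0.5,0,0,0,1],[14,-0.5,-0.5,0,0,0,1],[22,-0.5,-0.5,0,0,0,1],[30,-0.5,-0.5,0,0,0,1],[36,-0.5,-0.5,0,0,0,1]]
  ]
}}

```text
time: 7.4
tool_pos: [0.457, -0.1718, 0.3189]
tool_rot: [-3.141, 0.0, -0.084]
ft_force: [0.7, -0.6, -2.6]
gripper_width: 0.0376
```

```bash
python3 - <<'E'
from h import *
b=bot.sense();print(b['ft_force'],b['tool_pos'],b['tool_rot'])
go([*st(-.120,0),.319],-.085)
s=snap('side','side6.png')['image']
a=cv2.resize(s[120:200,330:410],None,fx=8,fy=8,interpolation=2)
cv2.imwrite('pics/v6.png',cv2.convertScaleAbs(a,alpha=1.5)[:,:,::-1][:600])
E
```

```text
[ 0.73284669 -0.55086233 -2.60120696] [ 0.45696026 -0.17181821  0.31887152] [-3.14127014e+00  1.00469152e-04 -8.39852474e-02]
mm [37.7  1.3 -0.1] turn [-0.    0.    0.01]
```

View pics/v6.png

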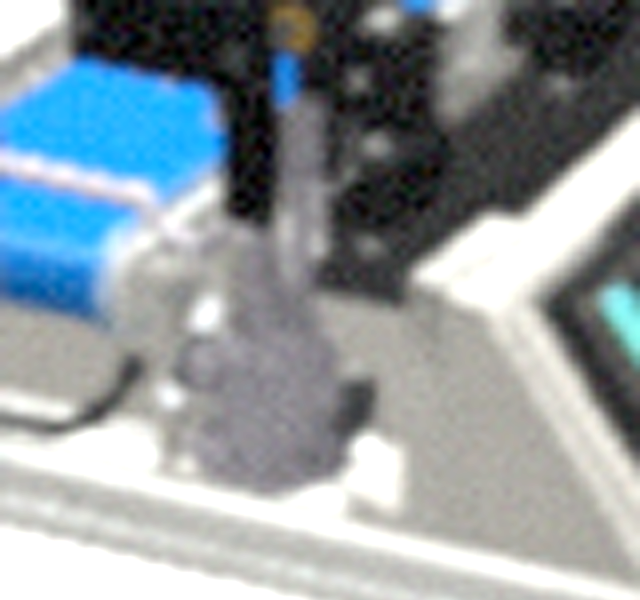

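Aligned, no contact. Correct the 1 mm drift in y and go to the seat.

Emit:
{"api": "arm_command", "payload": {
  "series": [
    [[6,1,0,0,0,0,1],[14,1,0,0,0,0,1],[23,1,0,0,0,0,1],[32,1,0,0,0,0,1],[38,1,0,0,0,0,1]]
  ]
}}

```text
time: 7.95
tool_pos: [0.4947, -0.1763, 0.3189]
tool_rot: [-3.141, -0.0, -0.085]
ft_force: [0.2, -0.3, -2.1]
gripper_width: 0.0379
```

Emit:
{"api": "arm_command", "payload": {
  "series": [
    [[0,0,2,0,0,0,1],[0,0,5,0,0,0,1],[0,0,9,0,0,0,1],[0,0,13,0,0,0,1],[0,0,16,0,0,0,1]]
  ]
}}

```text
time: 8.45
tool_pos: [0.4934, -0.1764, 0.3025]
tool_rot: [3.141, 0.0, -0.085]
ft_force: [0.7, -0.5, -2.6]
gripper_width: 0.0375
```

```bash
python3 - <<'E'
from h import *
b=bot.sense();print(b['ft_force'],b['tool_pos'],b['tool_rot'])
go([*st(-.120,0),.287],-.085)
s=snap('side','side7.png')['image']
a=cv2.resize(s[120:200,310:410],None,fx=7,fy=7,interpolation=2)
cv2.imwrite('pics/v7.png',cv2.convertScaleAbs(a,alpha=1.5)[:,:,::-1][:600])
E
```

```text
[ 0.67160125 -0.54145855 -2.58991476] [ 0.49336715 -0.17637072  0.30254988] [ 3.14148244e+00  4.79915763e-04 -8.50884109e-02]
mm [ 1.1 -0.2 15.5] turn [ 0.  0. -0.]
```

View pics/v7.png

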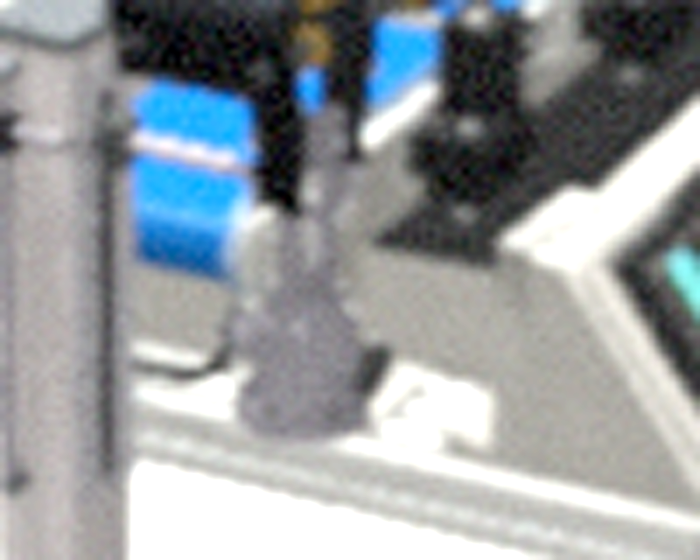

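```bash
cat >> h.py <<'E'
def avg(n=12):
    L=[]
    for i in range(n):
        bot.snapshot('side'); b=bot.sense(); L.append([b['time'],*b['ft_force'],*b['tool_pos']])
    L=np.array(L); print('t',L[-1,0],'f',L[:,1:4].mean(0).round(3),'sd',L[:,1:4].std(0).round(2),'p',L[:,4:].mean(0).round(4)); return L
E
python3 - <<'E'
from h import *
avg(12)
E
```

```text
t 9.1 f [-0.015 -0.005 -2.202] sd [0.54 0.51 0.45] p [ 0.4937 -0.1764  0.3031]
```

Emit:
{"api": "arm_command", "payload": {
  "series": [
    [[1,0,3,0,0,0,1],[1,0,7,0,0,0,1],[1,0,11,0,0,0,1],[1,0,15,0,0,0,1],[1,0,18,0,0,0,1]]
  ]
}}

```text
time: 9.6
tool_pos: [0.4946, -0.1764, 0.2844]
tool_rot: [-3.141, 0.001, -0.085]
ft_force: [-1.0, -0.7, -2.2]
gripper_width: 0.0375
```

Emit:
{"api": "arm_command", "payload": {
  "series": [
    [[0,0,3,0,0,0,1],[0,0,6,0,0,0,1],[0,0,9,0,0,0,1],[0,0,12,0,0,0,1],[0,0,14,0,0,0,1]]
  ]
}}

```text
time: 10.1
tool_pos: [0.4948, -0.1764, 0.2708]
tool_rot: [3.142, -0.0, -0.085]
ft_force: [-0.1, 1.2, -1.0]
gripper_width: 0.0378
```

```bash
python3 - <<'E'
from h import *
avg(12)
s=snap('side','side8.png')['image']
a=cv2.resize(s[120:200,310:410],None,fx=7,fy=7,interpolation=2)
cv2.imwrite('pics/v8.png',cv2.convertScaleAbs(a,alpha=1.5)[:,:,::-1][:600])
E
```

```text
t 10.7 f [-0.401  0.397 -1.418] sd [0.55 0.43 0.51] p [ 0.4947 -0.1764  0.2711]
```

View pics/v8.png

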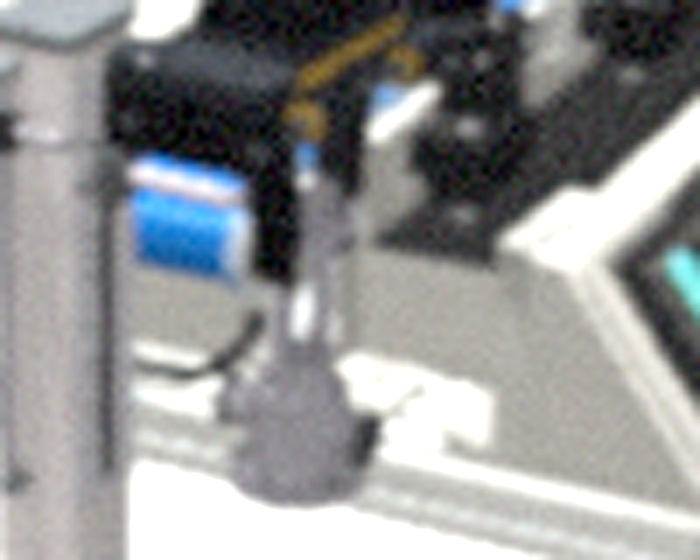

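Emit:
{"api": "arm_command", "payload": {
  "series": [
    [[0,0,2,0,0,0,1],[0,0,5,0,0,0,1],[0,0,8,0,0,0,1],[0,0,11,0,0,0,1],[0,0,13,0,0,0,1]]
  ]
}}

```text
time: 11.25
tool_pos: [0.4949, -0.1765, 0.2578]
tool_rot: [3.142, -0.0, -0.085]
ft_force: [1.0, 1.0, -0.4]
gripper_width: 0.0374
```

```bash
python3 - <<'E'
from h import *
avg(16)
E
```

```text
t 12.05 f [ 0.182  0.909 -0.816] sd [0.31 0.5  0.68] p [ 0.4948 -0.1764  0.2581]
```

Emit:
{"api": "arm_command", "payload": {
  "series": [
    [[0,0,2,0,0,0,1],[0,0,5,0,0,0,1],[0,0,8,0,0,0,1],[0,0,11,0,0,0,1],[0,0,13,0,0,0,1]]
  ]
}}

```text
time: 12.55
tool_pos: [0.4948, -0.1764, 0.2447]
tool_rot: [-3.142, -0.0, -0.085]
ft_force: [-0.2, 1.3, -0.3]
gripper_width: 0.0378
```

```bash
python3 - <<'E'
from h import *
avg(24)
E
```

```text
t 13.75 f [ 0.35   1.372 -0.214] sd [0.66 0.47 0.5 ] p [ 0.4948 -0.1764  0.245 ]
```

Emit:
{"api": "arm_command", "payload": {
  "series": [
    [[0,-0.5,0,0,0,0,1],[0,-1,0,0,0,0,1],[0,-1.5,0,0,0,0,1],[0,-2,0,0,0,0,1],[0,-2,0,0,0,0,1]]
  ]
}}

```text
time: 14.25
tool_pos: [0.4948, -0.1751, 0.2451]
tool_rot: [3.141, -0.0, -0.085]
ft_force: [0.3, -0.8, 0.3]
gripper_width: 0.038
```

```bash
python3 - <<'E'
from h import *
avg(20)
E
```

```text
t 15.25 f [-0.483 -2.594 -0.159] sd [0.4  1.01 0.46] p [ 0.4948 -0.175   0.2451]
```

Emit:
{"api": "arm_command", "payload": {
  "series": [
    [[0,0.4,0,0,0,0,1],[0,0.8,0,0,0,0,1],[0,1.2,0,0,0,0,1],[0,1.2,0,0,0,0,1],[0,1.2,0,0,0,0,1]]
  ]
}}

```text
time: 15.75
tool_pos: [0.4948, -0.175, 0.2449]
tool_rot: [-3.141, 0.0, -0.084]
ft_force: [-1.1, -1.2, -0.3]
gripper_width: 0.0378
```

```bash
python3 - <<'E'
from h import *
avg(20)
E
```

```text
t 16.75 f [-0.784  0.79  -0.43 ] sd [0.56 1.   0.28] p [ 0.4948 -0.1752  0.245 ]
```

Emit:
{"api": "arm_command", "payload": {
  "series": [
    [[0,-0.3,0,0,0,0,1],[0,-0.3,0,0,0,0,1],[0,-0.3,0,0,0,0,1],[0,-0.3,0,0,0,0,1],[0,-0.3,0,0,0,0,1]]
  ]
}}

```text
time: 17.25
tool_pos: [0.4949, -0.1753, 0.245]
tool_rot: [-3.142, -0.0, -0.085]
ft_force: [-0.4, 1.9, -0.2]
gripper_width: 0.0378
```

```bash
python3 - <<'E'
from h import *
L=avg(24); print(L[:,2].reshape(6,4).mean(1).round(2),L[:,3].reshape(6,4).mean(1).round(2))
E
```

```text
t 18.45 f [-0.476  2.476 -0.445] sd [0.43 0.51 0.45] p [ 0.4949 -0.1753  0.245 ]
[2.26 1.83 2.85 2.78 2.5  2.65] [-0.68 -0.48  0.07 -0.32 -0.64 -0.62]
```

Emit:
{"api": "arm_command", "payload": {
  "series": [
    [[0,-0.4,0,0,0,0,1],[0,-0.4,0,0,0,0,1],[0,-0.4,0,0,0,0,1],[0,-0.4,0,0,0,0,1],[0,-0.4,0,0,0,0,1]]
  ]
}}

```text
time: 18.95
tool_pos: [0.4949, -0.1753, 0.2451]
tool_rot: [3.141, -0.0, -0.085]
ft_force: [-0.4, 1.8, -0.4]
gripper_width: 0.0378
```

```bash
python3 - <<'E'
from h import *
L=avg(24); print(L[:,2].reshape(6,4).mean(1).round(2),L[:,3].reshape(6,4).mean(1).round(2),L[:,5].reshape(6,4).mean(1).round(5))
E
```

```text
t 20.15 f [-0.158  0.164 -0.268] sd [0.53 0.77 0.51] p [ 0.4949 -0.1752  0.2451]
[ 1.03  0.34  0.31  0.14 -0.12 -0.71] [-0.37 -0.37 -0.11 -0.1  -0.49 -0.17] [-0.17523 -0.1752  -0.17519 -0.17518 -0.17517 -0.17515]
```

Emit:
{"api": "arm_command", "payload": {
  "series": [
    [[0,0.1,1,0,0,0,1],[0,0.1,2.5,0,0,0,1],[0,0.1,4,0,0,0,1],[0,0.1,5.5,0,0,0,1],[0,0.1,6,0,0,0,1]]
  ]
}}

```text
time: 20.65
tool_pos: [0.4949, -0.1751, 0.2388]
tool_rot: [3.141, 0.0, -0.085]
ft_force: [-0.2, -0.6, 0.1]
gripper_width: 0.038
```

```bash
python3 - <<'E'
from h import *
L=avg(40); print(L[:,1].reshape(5,8).mean(1).round(2),L[:,2].reshape(5,8).mean(1).round(2),L[:,3].reshape(5,8).mean(1).round(2),L[:,5].reshape(5,8).mean(1).round(5))
E
```

```text
t 22.65 f [-0.365 -0.756 -0.056] sd [0.51 0.51 0.53] p [ 0.4949 -0.1751  0.2391]
[-0.67 -0.08 -0.17 -0.49 -0.42] [-0.52 -0.7  -0.67 -0.85 -1.04] [ 0.04  0.19 -0.42 -0.2   0.11] [-0.17513 -0.17513 -0.17512 -0.17512 -0.17512]
```

Emit:
{"api": "arm_command", "payload": {
  "series": [
    [[0,0.1,0,0,0,0,1],[0,0.1,0,0,0,0,0.5],[0,0.1,0,0,0,0,0.5],[0,0.1,0,0,0,0,0.4],[0,0.1,0,0,0,0,0.2]]
  ]
}}

```text
time: 23.15
tool_pos: [0.4949, -0.175, 0.239]
tool_rot: [-3.141, -0.0, -0.085]
ft_force: [-0.4, -0.1, -0.2]
gripper_width: 0.0523
```

Emit:
{"api": "arm_command", "payload": {
  "series": [
    [[0,0,0,0,0,0,0],[0,0,0,0,0,0,0],[0,0,0,0,0,0,0],[0,0,0,0,0,0,0],[0,0,0,0,0,0,0]]
  ]
}}

```text
time: 23.65
tool_pos: [0.4948, -0.1752, 0.239]
tool_rot: [3.142, 0.0, -0.085]
ft_force: [0.3, 0.3, -0.4]
gripper_width: 0.0856
```

```bash
python3 - <<'E'
from h import *
avg(8)
s=snap('side','side9.png')['image']
cv2.imwrite('pics/v9.png',cv2.convertScaleAbs(cv2.resize(s[110:240,270:410],None,fx=4.6,fy=4.6,interpolation=2),alpha=1.4)[:,:,::-1][:600])
E
```

```text
t 24.05 f [-0.117  0.139  0.023] sd [0.3  0.5  0.52] p [ 0.4948 -0.1752  0.239 ]
```

View pics/v9.png

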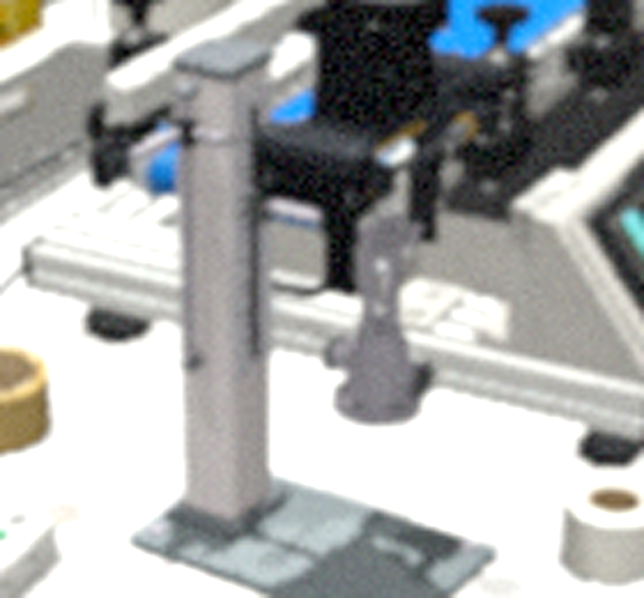

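Emit:
{"api": "arm_command", "payload": {
  "series": [
    [[0,0,-15,0,0,0,0],[0,0,-35,0,0,0,0],[0,0,-60,0,0,0,0],[0,0,-90,0,0,0,0],[0,0,-120,0,0,0,0]]
  ]
}}

```text
time: 24.6
tool_pos: [0.4948, -0.1751, 0.3614]
tool_rot: [3.141, -0.001, -0.085]
ft_force: [-0.6, -0.4, 0.7]
gripper_width: 0.087
```

Emit:
{"api": "arm_command", "payload": {
  "series": [
    [[0,0,-30,0,0,0,0],[0,0,-60,0,0,0,0],[0,0,-80,0,0,0,0],[0,0,-90,0,0,0,0],[0,0,-90,0,0,0,0]]
  ]
}}

```text
time: 25.1
tool_pos: [0.4953, -0.1751, 0.4509]
tool_rot: [3.141, -0.003, -0.085]
ft_force: [-0.2, -0.4, -1.1]
gripper_width: 0.087
```

```bash
python3 - <<'E'
from h import *
print(bot.sense()['tool_pos'],bot.sense()['q'])
s=snap('side','side10.png');t=snap('top','top10.png')
cv2.imwrite('pics/v10.png',cv2.convertScaleAbs(cv2.resize(s['image'][110:230,275:395],None,fx=5,fy=5,interpolation=2),alpha=1.4)[:,:,::-1][:600])
for d in(0,.045,.047): print(d,'pointer',((proj(s,[*st(-.0265,.026),.295-d])-[275,110])*5).round(), 'tab',((proj(s,[*st(.006,.112),.312-d])-[275,110])*5).round(),'seat',((proj(s,[*st(-.12,0),.287-d])-[275,110])*5).round())
print(((proj(s,[*st(-.0265,.028),.295])-[275,110])*5).round())
E
```

```text
[ 0.4952697  -0.17513405  0.45089161] [ 0.66154181  0.05588581 -0.39359085  1.33838487  0.02212862  1.74849278
 -1.38298224]
0 pointer [232. 162.] tab [ 97. 170.] seat [394. 195.]
0.045 pointer [233. 234.] tab [ 99. 244.] seat [393. 267.]
0.047 pointer [233. 237.] tab [ 99. 248.] seat [392. 270.]
[230. 163.]
```

View pics/v10.png

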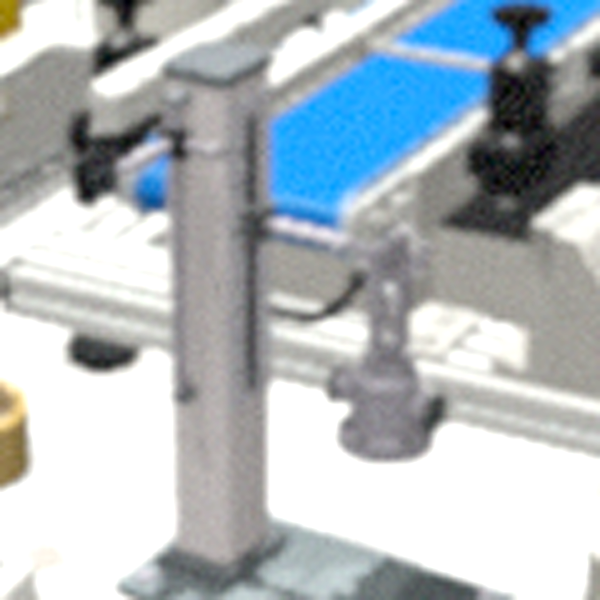

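View pics/top10.png

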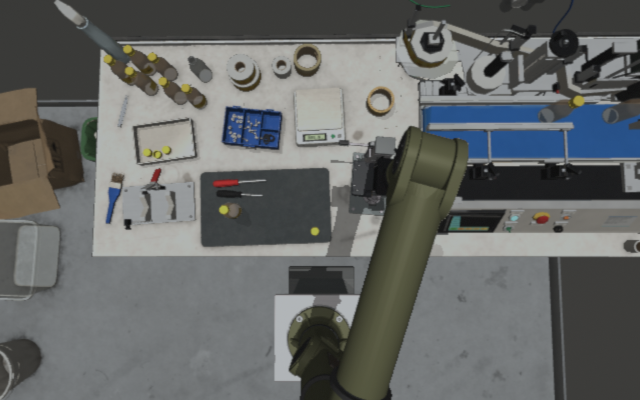

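```bash
python3 - <<'E'
from h import *
a=load('side0.png')['image'][125:170,285:325];b=load('side10.png')['image'][125:170,285:325]
f=lambda x:cv2.convertScaleAbs(cv2.resize(x,None,fx=10,fy=10,interpolation=2),alpha=1.5)
o=np.hstack([f(a),f(b)])
cv2.imwrite('pics/v11.png',o[:,:,::-1])
E
```

```text
(no output)
```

View pics/v11.png

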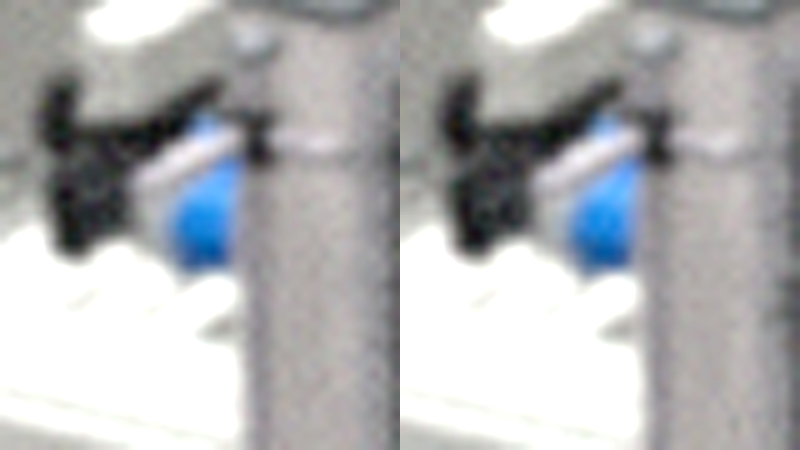

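```bash
python3 - <<'E'
from h import *
a=load('side0.png')['image'][130:175,318:358];b=load('side10.png')['image'][130:175,318:358]
f=lambda x:cv2.convertScaleAbs(cv2.resize(x,None,fx=10,fy=10,interpolation=2),alpha=1.5)
cv2.imwrite('pics/v12.png',np.hstack([f(a),f(b)])[:,:,::-1])
S=load('side10.png')
for x in(-.03,-.06,-.09):
  for d in(0,.045,.05): print(x,d,((proj(S,[*st(x,0),.295-d])-[318,130]+.5)*10).round())
for m in(0,-.01,-.018): print(m,'edge',((proj(S,[*st(-.0265,.028),.295-m])-[285,125]+.5)*10).round(),'tabbot near',((proj(S,[*st(0,.126),.286-m])-[285,125]+.5)*10).round(),'tab top far',((proj(S,[*st(.012,.098),.312-m])-[285,125]+.5)*10).round())
E
```

```text
-0.03 0 [100. 104.]
-0.03 0.045 [100. 246.]
-0.03 0.05 [100. 262.]
-0.06 0 [186. 125.]
-0.06 0.045 [185. 268.]
-0.06 0.05 [185. 284.]
-0.09 0 [274. 146.]
-0.09 0.045 [272. 291.]
-0.09 0.05 [272. 307.]
0 edge [366. 181.] tabbot near [ 88. 302.] tab top far [111. 174.]
-0.01 edge [365. 149.] tabbot near [ 87. 269.] tab top far [110. 141.]
-0.018 edge [365. 122.] tabbot near [ 86. 242.] tab top far [109. 114.]
```

View pics/v12.png

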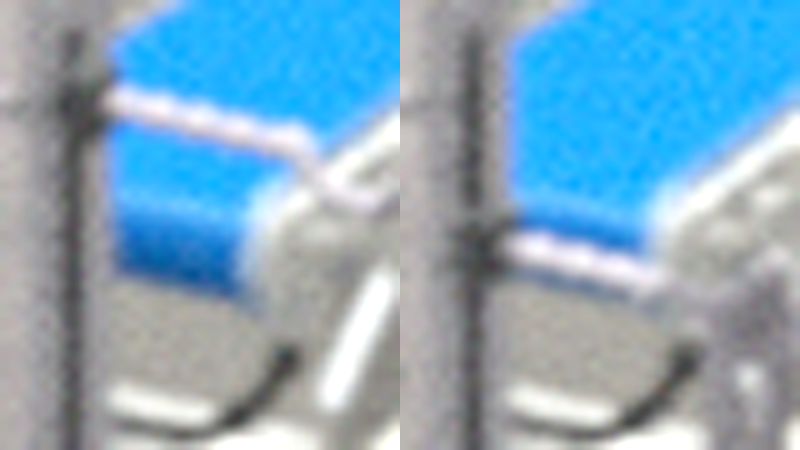

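```bash
python3 - <<'E'
from h import *
S=load('side10.png')
A=load('side0.png')['image'].astype(float);B=S['image'].astype(float)
for u in range(331,343):
    w=B[148:165,u,0]; v=A[134:152,u,0]
    f=lambda p,o:(lambda q:(q*(np.arange(len(q))+o)).sum()/q.sum())(np.clip(p-(p.max()*.6),0,None))
    print(u,round(f(v,134),2),round(f(w,148),2))
print(A[134:150,335,0],B[148:165,335,0])
E
```

```text
331 139.94 157.64
332 140.23 157.49
333 140.42 158.22
334 140.57 158.09
335 140.92 157.83
336 141.27 157.95
337 141.4 158.48
338 141.52 158.54
339 141.9 158.12
340 142.22 158.36
341 142.41 158.83
342 142.66 158.74
[ 21.   9.  24.  10.  25.  82. 138. 149. 127.  78.  44.  14.  25.  14.
  32.  45.] [  8.  47.  70.  47.  22.  45. 118. 162. 154. 117.  80.  95. 114. 118.
 115. 116. 115.]
```

```bash
python3 - <<'E'
from h import *
print(st(.006,.112))
go([*st(.006,.112),.42],-.085+np.pi/2)
E
```

```text
[ 0.62948688 -0.07541374]
mm [ 125.9 -110.7   28.3] turn [-1.0e-02  1.0e-02 -1.5e+01]
```

Emit:
{"api": "arm_command", "payload": {
  "series": [
    [[10,0,0,0,0,-1.2,0],[20,-10,0,0,0,-2.6,0],[35,-20,0,0,0,-4,0],[50,-35,0,0,0,-5.4,0],[65,-50,0,0,0,-6.8,0]]
  ]
}}

```text
time: 25.7
tool_pos: [0.5639, -0.1306, 0.4474]
tool_rot: [-3.14, 0.002, 0.633]
ft_force: [0.2, -0.2, -0.5]
gripper_width: 0.0867
```

```bash
python3 - <<'E'
from h import *
go([*st(.006,.112),.42],-.085+np.pi/2)
E
```

```text
mm [85.5 -5.7 27.2] turn [-0.03  0.01 -8.15]
```

Emit:
{"api": "arm_command", "payload": {
  "series": [
    [[20,-1,0,0,0,-1.4,0],[40,-3,0,0,0,-2.8,0],[60,-4,0,0,0,-4.2,0],[75,-5,10,0,0,-5.6,0],[85,-6,20,0,0,-7,0]]
  ]
}}

```text
time: 26.2
tool_pos: [0.6296, -0.0749, 0.4269]
tool_rot: [-3.139, -0.0, 1.368]
ft_force: [-0.1, 0.7, -0.9]
gripper_width: 0.0868
```

```bash
python3 - <<'E'
from h import *
go([*st(.006,.112),.42],-.085+np.pi/2); print(bot.sense()['q'])
E
```

```text
mm [-0.6  0.   6.9] turn [-0.02 -0.01 -1.12]
[ 0.50281008  0.33136439 -0.60914908  1.10677679  0.18954066  1.75880789
 -0.24771763]
```

Emit:
{"api": "arm_command", "payload": {
  "series": [
    [[0,0,10,0,0,-1.1,0],[-0.5,0,40,0,0,-1.1,0],[-0.5,0,70,0,0,-1.1,0],[-0.5,0,100,0,0,-1.1,0],[-0.5,0,120,0,0,-1.1,0]]
  ]
}}

```text
time: 26.7
tool_pos: [0.6273, -0.0767, 0.3048]
tool_rot: [-3.136, 0.0, 1.476]
ft_force: [0.3, -1.4, -0.3]
gripper_width: 0.0867
```

```bash
python3 - <<'E'
from h import *
avg(4);go([*st(.006,.112),.306],-.085+np.pi/2)
s=snap('side','side13.png')['image']
cv2.imwrite('pics/v13.png',cv2.convertScaleAbs(cv2.resize(s[110:190,260:360],None,fx=7,fy=7,interpolation=2),alpha=1.6)[:,:,::-1][:600])
E
```

```text
t 26.9 f [-0.487 -0.154 -0.3  ] sd [0.55 0.28 1.46] p [ 0.6273 -0.0768  0.3052]
mm [1.3 0.7 2.5] turn [-0.02 -0.   -0.1 ]
```

View pics/v13.png

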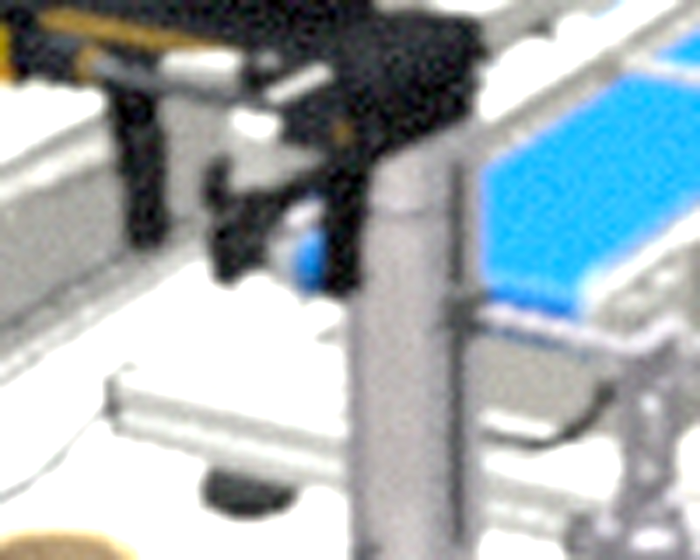

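Emit:
{"api": "arm_command", "payload": {
  "series": [
    [[1.5,0.7,0,0,0,0,0.4],[1.5,0.7,0,0,0,0,0.7],[1.5,0.7,0,0,0,0,1],[1.5,0.7,0,0,0,0,1],[1.5,0.7,0,0,0,0,1]]
  ]
}}

```text
time: 27.45
tool_pos: [0.6299, -0.0752, 0.3092]
tool_rot: [3.141, 0.0, 1.475]
ft_force: [-0.3, 0.3, -0.0]
gripper_width: 0.055
```

Emit:
{"api": "arm_command", "payload": {
  "series": [
    [[0,0,0,0,0,0,1],[0,0,0,0,0,0,1],[0,0,0,0,0,0,1],[0,0,0,0,0,0,1],[0,0,0,0,0,0,1]]
  ]
}}

```text
time: 27.95
tool_pos: [0.6299, -0.0752, 0.309]
tool_rot: [-3.142, 0.0, 1.475]
ft_force: [0.4, -0.2, -0.2]
gripper_width: 0.0149
```

Emit:
{"api": "arm_command", "payload": {
  "series": [
    [[0,0,0,0,0,0,1],[0,0,0,0,0,0,1],[0,0,0,0,0,0,1],[0,0,0,0,0,0,1],[0,0,0,0,0,0,1]]
  ]
}}

```text
time: 28.45
tool_pos: [0.6297, -0.0751, 0.309]
tool_rot: [-3.141, 0.0, 1.476]
ft_force: [-1.2, -0.9, 0.6]
gripper_width: 0.0122
```

```bash
python3 - <<'E'
from h import *
avg(8);print(bot.sense()['tool_rot'])
E
```

```text
t 28.85 f [-1.352 -0.007  0.56 ] sd [0.45 0.28 0.47] p [ 0.6297 -0.0751  0.309 ]
[-3.14124788e+00  1.40401763e-04  1.47554420e+00]
```

Gripped tab (12.2 mm). Slide down 56 mm.

Emit:
{"api": "arm_command", "payload": {
  "series": [
    [[0,0,4,0,0,0,1],[0,0,12,0,0,0,1],[0,0,20,0,0,0,1],[0,0,28,0,0,0,1],[0,0,34,0,0,0,1]]
  ]
}}

```text
time: 29.35
tool_pos: [0.6298, -0.0752, 0.2739]
tool_rot: [-3.141, -0.0, 1.475]
ft_force: [-2.6, -0.4, 1.1]
gripper_width: 0.0115
```

Emit:
{"api": "arm_command", "payload": {
  "series": [
    [[0,0,6,0,0,0,1],[0,0,12,0,0,0,1],[0,0,17,0,0,0,1],[0,0,20,0,0,0,1],[0,0,22,0,0,0,1]]
  ]
}}

```text
time: 29.85
tool_pos: [0.6298, -0.0752, 0.2527]
tool_rot: [-3.141, 0.0, 1.476]
ft_force: [-3.7, -1.0, 1.2]
gripper_width: 0.0115
```

```bash
python3 - <<'E'
from h import *
avg(8)
S=snap('side','side14.png');s=S['image']
cv2.imwrite('pics/v14.png',cv2.convertScaleAbs(cv2.resize(s[140:185,300:350],None,fx=12,fy=12,interpolation=2),alpha=1.8)[:,:,::-1][:600])
for d in(.040,.045,.050): print(((proj(S,[*st(-.0265,.027),.295-d])-[300,140]+.5)*12).round())
E
```

```text
t 30.25 f [-1.866 -0.072 -1.552] sd [0.62 0.52 1.18] p [ 0.6298 -0.0752  0.2526]
[262. 190.]
[262. 209.]
[263. 228.]
```

View pics/v14.png

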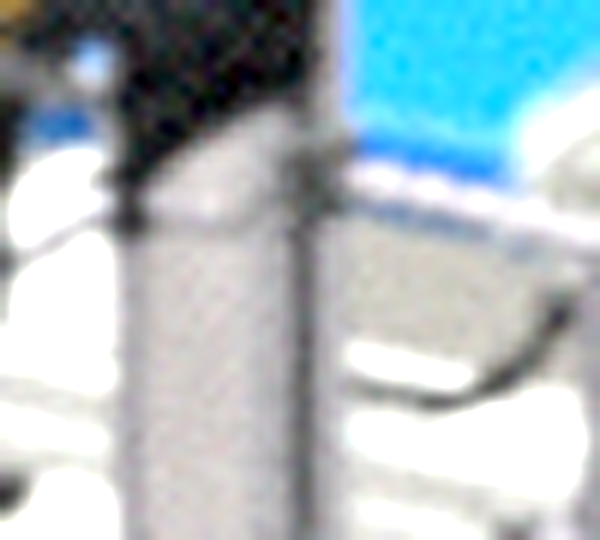

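Emit:
{"api": "arm_command", "payload": {
  "series": [
    [[0,0,0,0,0,0,0.5],[0,0,0,0,0,0,0],[0,0,0,0,0,0,0],[0,0,0,0,0,0,0],[0,0,0,0,0,0,0]]
  ]
}}

```text
time: 30.8
tool_pos: [0.6301, -0.0752, 0.2533]
tool_rot: [3.141, 0.0, 1.475]
ft_force: [-1.0, -0.2, -0.6]
gripper_width: 0.0438
```

Emit:
{"api": "arm_command", "payload": {
  "series": [
    [[0,0,0,0,0,0,0],[0,0,0,0,0,0,0],[0,0,-20,0,0,0,0],[0,0,-50,0,0,0,0],[0,0,-90,0,0,0,0]]
  ]
}}

```text
time: 31.3
tool_pos: [0.629, -0.0754, 0.3423]
tool_rot: [-3.138, 0.0, 1.475]
ft_force: [1.7, -0.6, -0.6]
gripper_width: 0.0826
```

Emit:
{"api": "arm_command", "payload": {
  "series": [
    [[0,0,-40,0,0,0,0],[0,0,-80,0,0,0,0],[0,0,-110,0,0,0,0],[0,0,-120,0,0,0,0],[0,0,-120,0,0,0,0]]
  ]
}}

```text
time: 31.8
tool_pos: [0.6304, -0.0748, 0.4642]
tool_rot: [3.139, -0.0, 1.476]
ft_force: [0.5, -1.5, 0.1]
gripper_width: 0.0866
```

```bash
python3 - <<'E'
from h import *
L=[]
for i in range(12): L.append(bot.snapshot('side')['image'].astype(float))
S=bot.snapshot('side'); m=np.mean(L,0); np.savez('pics/avgA.npz',m=m,K=S['intrinsics'],W=S['world_from_camera'])
c=m[135:180,300:350].astype(np.uint8)
cv2.imwrite('pics/v15.png',cv2.convertScaleAbs(cv2.resize(c,None,fx=12,fy=12,interpolation=2),alpha=1.6)[:,:,::-1])
for d in(0,.040,.045,.050): print(((proj(S,[*st(-.0265,.027),.295-d])-[300,135]+.5)*12).round())
t=snap('top','top15.png'); print(bot.sense()['tool_pos'],bot.sense()['time'])
E
```

```text
[261.  96.]
[262. 250.]
[262. 269.]
[263. 288.]
[ 0.62987769 -0.07514694  0.46305806] 32.5
```

View pics/v15.png

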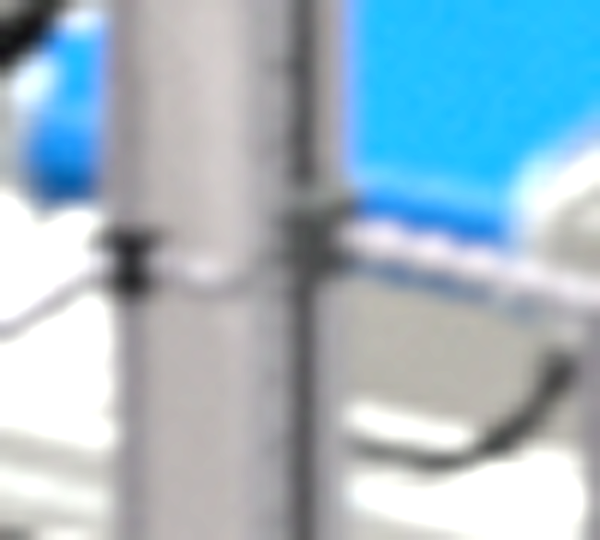

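```bash
python3 - <<'E'
from h import *
m=np.load('pics/avgA.npz')['m']
A=np.mean([load(f'side{i}.png')['image'].astype(float) for i in (0,1,2,4,6,7)],0)
B=np.mean([load(f'side{i}.png')['image'].astype(float) for i in (10,13)],0)
f=lambda c:np.clip((cv2.resize(c,None,fx=16,fy=16,interpolation=2)-50)*1.9,0,255).astype(np.uint8)
o=np.hstack([f(A[131:166,305:330]),f(m[131:166,305:330])])
for k in range(0,560,80): cv2.putText(o,str(131+k//16),(0,k+8),0,.35,(255,0,0)); cv2.line(o,(0,k),(800,k),(255,200,0),1)
cv2.imwrite('pics/v16.png',o[:,:,::-1])
E
```

```text
(no output)
```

View pics/v16.png

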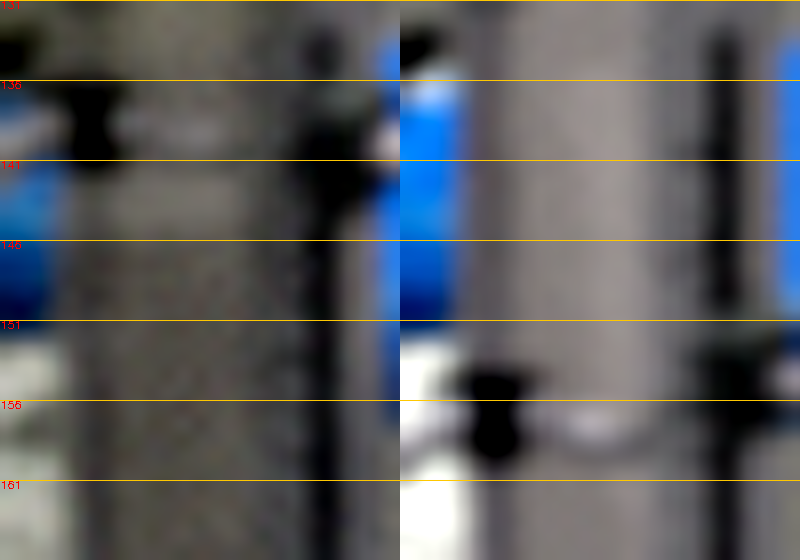

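```bash
python3 - <<'E'
from h import *
S=load('side10.png')
g=lambda x,y,z:((proj(S,[*st(x,y),z])-[305,131]+.5)*16+[400,0]).round().tolist()
for m in(.0415,.0455,.0495):
  z=.295-m
  print(m,'edge',g(-.0265,.028,z),'side x=-.01',g(-.01,.028,z),'x.006',g(.006,.028,z),'x.02',g(.02,.028,z),'y.05',g(.006,.05,z),'y.1',g(.006,.098,z))
for x in(-.022,.022): print('corner',x,g(x,.025,.25),g(x,-.025,.25))
a=np.load('pics/avgA.npz')['m'][130:175,280:330]
o=cv2.convertScaleAbs(cv2.resize(a,None,fx=12,fy=12,interpolation=2),alpha=1.5);cv2.imwrite('pics/v17.png',o[:,:,::-1])
h=lambda x,y,z:((proj(S,[*st(x,y),z])-[280,130]+.5)*12).round().tolist()
z=.295-.0455
print([h(.006,.098,z),h(.006,.126,z),h(.006,.126,z-.009),h(0,.126,z-.009),h(.012,.126,z-.009),h(.006,.112,z+.017),h(.006,.126,z+.017)])
E
```

```text
0.0415 edge [667.0, 406.0] side x=-.01 [592.0, 387.0] x.006 [521.0, 368.0] x.02 [459.0, 352.0] y.05 [452.0, 407.0] y.1 [295.0, 497.0]
0.0455 edge [667.0, 427.0] side x=-.01 [593.0, 407.0] x.006 [521.0, 388.0] x.02 [460.0, 371.0] y.05 [452.0, 428.0] y.1 [295.0, 518.0]
0.0495 edge [667.0, 447.0] side x=-.01 [593.0, 427.0] x.006 [522.0, 408.0] x.02 [460.0, 391.0] y.05 [453.0, 448.0] y.1 [296.0, 538.0]
corner -0.022 [656.0, 413.0] [806.0, 325.0]
corner 0.022 [460.0, 361.0] [613.0, 275.0]
[[222.0, 400.0], [150.0, 441.0], [152.0, 476.0], [172.0, 482.0], [131.0, 470.0], [184.0, 354.0], [148.0, 375.0]]
```

View pics/v17.png

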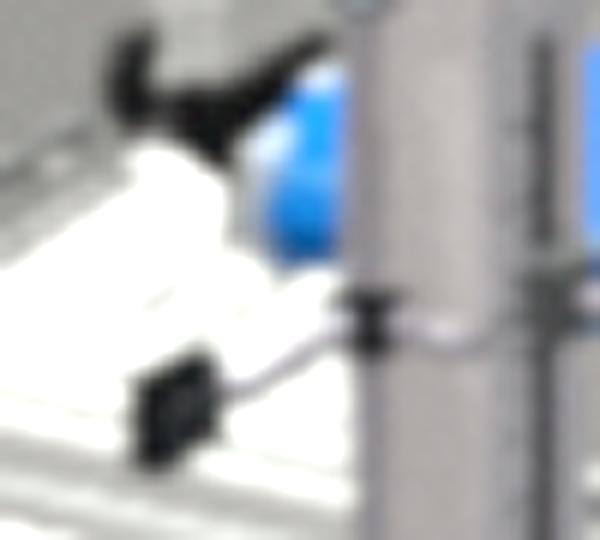

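```bash
python3 - <<'E'
from h import *
S=load('side10.png');a=np.load('pics/avgA.npz')['m'].mean(2)
big=cv2.resize(a[155:175,286:301].astype(np.float32),None,fx=8,fy=8,interpolation=1)
k=(big<75).astype(np.uint8)
n,l,st_,c=cv2.connectedComponentsWithStats(k); i=1+np.argmax(st_[1:,4]); print(st_[i],(c[i]+.5)/8-.5+[286,155], st_[i][4]/64)
for m in(.0435,.0455,.0475):
    P=np.float32([proj(S,[*st(x,y),.295-m+z]) for x in(0,.012) for y in(.098,.126) for z in(-.009,.017)])
    h=cv2.convexHull(P);M=cv2.moments(h);print(m,M['m10']/M['m00'],M['m01']/M['m00'],M['m00'])
E
```

```text
[  43   39   55   76 3033] [294.0940694  163.98819238] 47.390625
0.0435 294.9208607592583 162.60120312219402 96.54990875534713
0.0455 294.94349055393127 163.24803416335874 96.41390330344439
0.0475 294.9660743553664 163.89399181903147 96.27852233848535
```

```bash
python3 - <<'E'
from h import *
a=np.load('pics/avgA.npz')['m'].mean(2)
print(a[156:174,288:302].round().astype(int))
for T in(80,100,115,130):
    big=cv2.resize(a[155:174,287:301].astype(np.float32),None,fx=8,fy=8,interpolation=1)
    k=(big<T).astype(np.uint8)
    k=cv2.morphologyEx(k,cv2.MORPH_OPEN,np.ones((17,17)))
    n,l,s_,c=cv2.connectedComponentsWithStats(k); i=1+np.argmax(s_[1:,4]); print(T,(c[i]+.5)/8-.5+[287,155], s_[i][4]/64)
E
```

```text
[[191 194 190 182 178 183 189 194 194 191 182 170 172 189]
 [193 196 196 193 192 194 191 183 175 175 177 185 195 201]
 [200 200 197 192 190 189 181 160 145 159 178 196 206 206]
 [196 198 198 192 182 165 142 110  94 118 159 192 205 201]
 [179 183 183 169 145 112  78  46  38  74 136 181 194 182]
 [185 175 152 116  79  47  30  19  29  60 117 155 159 143]
 [199 188 149  85  36  22  28  34  36  52  85 113 122 130]
 [191 185 148  80  27  22  33  38  38  45  83 124 146 162]
 [169 162 127  66  24  27  32  36  31  48 111 166 186 188]
 [178 165 126  66  24  23  30  27  30  51 120 178 200 202]
 [184 175 137  73  27  21  30  34  54  82 123 167 189 195]
 [162 156 120  65  21  22  36  71 113 141 153 164 169 170]
 [135 131 107  69  42  43  68 109 151 174 182 184 181 172]
 [129 126 115  99  82  84 104 125 147 162 173 181 185 184]
 [136 129 124 120 116 116 120 127 130 137 144 151 157 162]
 [154 145 141 140 134 127 125 126 127 126 127 130 132 136]
 [155 156 159 160 152 146 142 141 136 130 126 126 127 127]
 [140 143 147 152 153 157 161 161 155 148 145 144 138 132]]
80 [294.08893297 163.99538536] 48.25
100 [294.0518893  164.10930016] 58.71875
115 [294.01096066 164.28670182] 68.515625
130 [293.85971099 164.79485618] 85.015625
```

```bash
python3 - <<'E'
from h import *
m=np.mean([bot.snapshot('side')['image'].astype(float) for i in range(60)],0); np.savez('pics/avgB.npz',m=m)
A=np.mean([load(f'side{i}.png')['image'].astype(float) for i in (0,1,2,3,4)],0); np.savez('pics/avgA0.npz',m=A)
c=m[148:164,310:334]
o=np.clip((cv2.resize(c,None,fx=32,fy=32,interpolation=cv2.INTER_CUBIC)-20)*1.7,0,255).astype(np.uint8)
for k in range(0,16): cv2.putText(o,str(148+k),(0,k*32+20),0,.35,(255,0,0))
for k in range(0,24,2): cv2.putText(o,str(310+k),(k*32+4,10),0,.35,(255,0,0))
cv2.imwrite('pics/v18.png',o[:,:,::-1])
u=slice(332,340)
print(A[136:150,u,0].mean(1).round(),m[148:164,u,0].mean(1).round())
print(A[136:150,u].std(),bot.sense()['time'])
E
```

```text
[ 26.  25.  35.  70. 112. 128. 116.  84.  50.  30.  23.  22.  27.  47.] [ 29.  46.  60.  53.  36.  45.  92. 131. 132. 104.  84.  94. 111. 116.
 116. 116.]
52.202577397550776 35.5
```

View pics/v18.png

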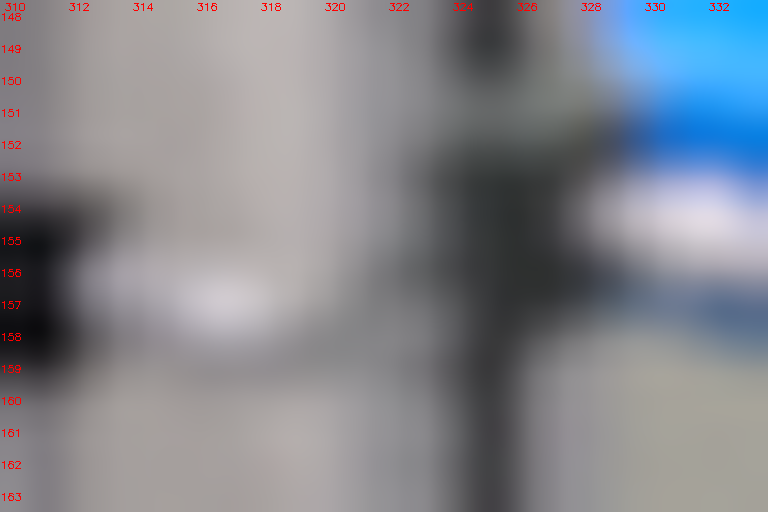

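```bash
python3 - <<'E'
from h import *
m=np.load('pics/avgB.npz')['m'].mean(2);A=np.mean([load(f'side{i}.png')['image'].astype(float) for i in (0,1,2,3,4)],0).mean(2)
B=load('side10.png')['image'].astype(float).mean(2)
np.set_printoptions(linewidth=200)
for n,I in(('init',A),('side10',B),('now',m)):
    print(n); 
    for v in range(134,165): print(v,I[v,312:328].round().astype(int))
E
```

```text
init
134 [70 72 70 72 70 75 73 71 64 62 66 64 54 59 72 85]
135 [63 66 69 73 66 73 73 65 70 66 68 68 63 58 75 83]
136 [50 63 67 69 72 72 74 69 64 64 68 71 65 72 79 81]
137 [52 63 71 70 75 72 70 74 70 68 71 67 67 70 78 78]
138 [66 74 70 73 74 78 80 77 75 73 71 65 59 60 64 64]
139 [61 67 73 78 81 85 86 80 80 75 70 58 46 47 51 59]
140 [53 65 75 80 83 85 83 78 73 72 62 52 44 45 44 56]
141 [65 79 85 85 87 83 81 76 76 72 64 53 50 45 43 52]
142 [81 90 91 90 92 89 84 79 75 72 67 61 54 50 47 44]
143 [90 90 91 89 88 85 83 81 77 72 69 63 58 51 49 55]
144 [86 87 86 83 82 82 80 77 72 67 66 67 60 54 63 74]
145 [74 77 76 72 77 75 74 73 66 63 67 66 57 55 74 85]
146 [67 67 68 70 71 70 72 75 68 62 65 67 53 59 77 88]
147 [61 61 63 68 71 75 74 71 68 62 64 62 61 56 76 91]
148 [61 67 67 72 70 73 70 72 70 68 69 69 56 56 76 98]
149 [65 64 65 67 70 71 66 70 70 74 74 68 54 56 79 99]
150 [ 66  66  68  67  69  66  69  68  77  76  79  72  58  57  84 101]
151 [ 68  70  66  63  64  65  63  74  75  81  82  81  64  59  84 104]
152 [ 70  69  66  64  66  62  65  69  75  79  77  75  63  57  85 103]
153 [69 66 66 63 62 6
[... 4277 characters left out ...]

155 [ 61  91 109 116 118 120 124 124 117 106  93  77  60  51  50  61]
156 [ 82 110 120 125 129 131 127 123 113  98  85  73  59  51  48  51]
157 [ 77 102 113 125 138 139 130 119 108  97  91  82  66  52  52  58]
158 [ 63  89 102 111 120 121 115 105 100  99  97  88  68  54  64  80]
159 [ 76  98 107 107 106 107 105 104 104 102  96  84  64  55  79  98]
160 [ 97 110 114 112 111 113 115 117 115 109 102  92  69  59  85 103]
161 [106 113 115 115 114 117 121 123 118 110 105  97  74  60  86 103]
162 [106 113 115 114 115 116 119 122 118 109 103  95  73  61  85 103]
163 [107 113 115 115 114 115 117 120 118 110 105  97  73  60  85 103]
164 [106 113 115 115 115 115 116 120 117 111 106  99  74  60  86 104]
```

```bash
python3 - <<'E'
from h import *
go([.6298,-.0752,.2526],1.4755)
E
```

```text
mm [-1.000e-01 -1.000e-01  2.104e+02] turn [-0.  0.  0.]
```

Emit:
{"api": "arm_command", "payload": {
  "series": [
    [[0,0,40,0,0,0,0],[0,0,80,0,0,0,0],[0,0,120,0,0,0,0],[0,0,150,0,0,0,0],[0,0,170,0,0,0,0]]
  ]
}}

```text
time: 36.0
tool_pos: [0.6287, -0.0754, 0.2901]
tool_rot: [-3.138, 0.0, 1.475]
ft_force: [0.3, 0.7, 1.4]
gripper_width: 0.0867
```

Emit:
{"api": "arm_command", "payload": {
  "series": [
    [[0,0,20,0,0,0,0],[0,0,34,0,0,0,0],[0,0,40,0,0,0,0],[0,0,40,0,0,0,0.5],[0,0,40,0,0,0,1]]
  ]
}}

```text
time: 36.5
tool_pos: [0.6304, -0.0751, 0.254]
tool_rot: [3.14, 0.0, 1.475]
ft_force: [0.1, -0.3, -0.1]
gripper_width: 0.0777
```

Emit:
{"api": "arm_command", "payload": {
  "series": [
    [[0,0,0,0,0,0,1],[0,0,0,0,0,0,1],[0,0,0,0,0,0,1],[0,0,0,0,0,0,1],[0,0,0,0,0,0,1]]
  ]
}}

```text
time: 37.0
tool_pos: [0.6299, -0.0752, 0.2531]
tool_rot: [3.141, 0.0, 1.475]
ft_force: [-0.7, -1.2, 0.3]
gripper_width: 0.0389
```

Emit:
{"api": "arm_command", "payload": {
  "series": [
    [[0,0,0,0,0,0,1],[0,0,0,0,0,0,1],[0,0,0,0,0,0,1],[0,0,0,0,0,0,1],[0,0,0,0,0,0,1]]
  ]
}}

```text
time: 37.5
tool_pos: [0.6297, -0.0751, 0.253]
tool_rot: [-3.141, 0.0, 1.476]
ft_force: [-0.4, -0.7, 0.5]
gripper_width: 0.0117
```

```bash
python3 - <<'E'
from h import *
avg(6); print(bot.sense()['gripper_width'])
E
```

```text
t 37.8 f [-0.848  0.115  0.078] sd [0.4  0.46 0.51] p [ 0.6297 -0.0752  0.253 ]
0.012099654554764291
```

Emit:
{"api": "arm_command", "payload": {
  "series": [
    [[0,0,-1,0,0,0,1],[0,0,-2,0,0,0,1],[0,0,-2.7,0,0,0,1],[0,0,-2.7,0,0,0,1],[0,0,-2.7,0,0,0,1]]
  ]
}}

```text
time: 38.3
tool_pos: [0.6297, -0.0752, 0.2556]
tool_rot: [-3.141, 0.0, 1.476]
ft_force: [-0.6, -0.4, -2.7]
gripper_width: 0.0118
```

Emit:
{"api": "arm_command", "payload": {
  "series": [
    [[0,0,0,0,0,0,1],[0,0,0,0,0,0,1],[0,0,0,0,0,0,1],[0,0,0,0,0,0,1],[0,0,0,0,0,0,1]]
  ]
}}

```text
time: 38.8
tool_pos: [0.6298, -0.0752, 0.2557]
tool_rot: [-3.141, 0.0, 1.475]
ft_force: [-1.6, 0.4, -2.2]
gripper_width: 0.0118
```

```bash
python3 - <<'E'
from h import *
avg(6); print(bot.sense()['gripper_width'])
E
```

```text
t 39.1 f [-1.868  0.467 -2.047] sd [0.59 0.27 0.5 ] p [ 0.6298 -0.0752  0.2557]
0.01133657547739497
```

Emit:
{"api": "arm_command", "payload": {
  "series": [
    [[0,0,0,0,0,0,0.5],[0,0,0,0,0,0,0],[0,0,0,0,0,0,0],[0,0,0,0,0,0,0],[0,0,0,0,0,0,0]]
  ]
}}

```text
time: 39.6
tool_pos: [0.6301, -0.0752, 0.256]
tool_rot: [3.141, 0.0, 1.475]
ft_force: [-0.1, 0.1, -0.5]
gripper_width: 0.0439
```

Emit:
{"api": "arm_command", "payload": {
  "series": [
    [[0,0,0,0,0,0,0],[0,0,0,0,0,0,0],[0,0,-20,0,0,0,0],[0,0,-50,0,0,0,0],[0,0,-90,0,0,0,0]]
  ]
}}

```text
time: 40.1
tool_pos: [0.629, -0.0753, 0.345]
tool_rot: [-3.138, -0.0, 1.475]
ft_force: [-0.2, -1.2, 0.2]
gripper_width: 0.0825
```

Emit:
{"api": "arm_command", "payload": {
  "series": [
    [[0,0,-40,0,0,0,0],[0,0,-80,0,0,0,0],[0,0,-110,0,0,0,0],[0,0,-120,0,0,0,0],[0,0,-120,0,0,0,0]]
  ]
}}

```text
time: 40.6
tool_pos: [0.6304, -0.0748, 0.4669]
tool_rot: [3.139, -0.0, 1.476]
ft_force: [0.2, 0.5, -0.0]
gripper_width: 0.0869
```

```bash
python3 - <<'E'
from h import *
m=np.mean([bot.snapshot('side')['image'].astype(float) for i in range(50)],0); np.savez('pics/avgC.npz',m=m)
c=m[148:164,310:334]
o=np.clip((cv2.resize(c,None,fx=32,fy=32,interpolation=cv2.INTER_CUBIC)-20)*1.7,0,255).astype(np.uint8)
for k in range(0,16): cv2.putText(o,str(148+k),(0,k*32+20),0,.35,(255,0,0))
cv2.imwrite('pics/v19.png',o[:,:,::-1])
np.set_printoptions(linewidth=200)
for v in range(150,163): print(v,m.mean(2)[v,312:328].round().astype(int))
print(bot.sense()['time'],bot.sense()['tool_pos'])
cv2.imwrite('pics/full.png',m.astype(np.uint8)[:,:,::-1])
E
```

```text
150 [110 116 117 117 120 125 127 126 119 110 105  95  77  71  83  95]
151 [110 115 116 116 119 124 127 125 119 111 104  96  85  81  87  88]
152 [100 108 113 116 118 124 127 125 119 109  99  86  73  70  71  70]
153 [ 73  88 105 114 118 123 126 125 119 108  94  76  59  54  55  59]
154 [ 59  82 105 115 119 121 124 124 119 109  96  77  59  49  51  65]
155 [ 75  99 117 130 132 129 126 124 115 105  93  77  60  51  50  60]
156 [ 75  99 121 138 142 137 131 121 105  91  84  72  58  51  50  50]
157 [ 66  88 106 119 124 125 126 114  96  89  89  83  66  52  52  58]
158 [ 77  95 102 106 108 110 111 106 102 101  98  89  68  53  65  80]
159 [ 98 108 111 112 112 112 112 113 113 107  97  85  64  56  79  98]
160 [106 113 115 115 115 116 117 120 118 110 101  92  68  59  86 103]
161 [107 113 115 114 115 116 118 121 118 110 104  96  74  61  85 103]
162 [106 113 115 114 115 115 118 121 118 109 103  96  74  61  85 103]
43.1 [ 0.62988815 -0.07513794  0.46576941]
```

View pics/v19.png

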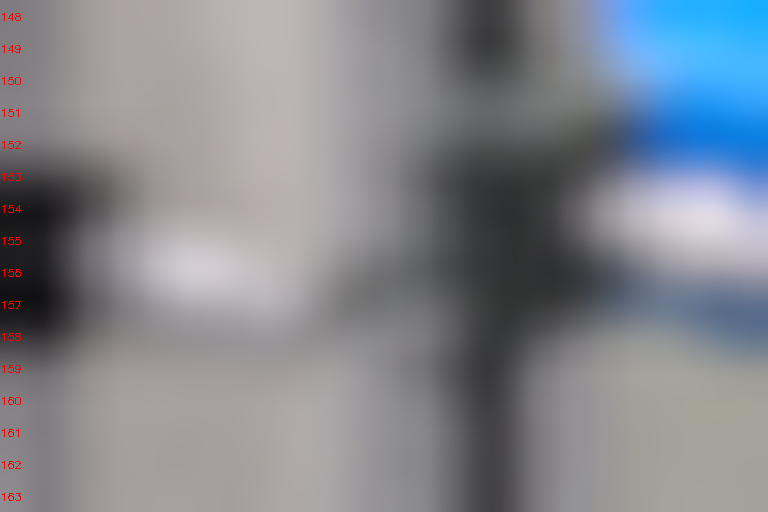

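View pics/full.png

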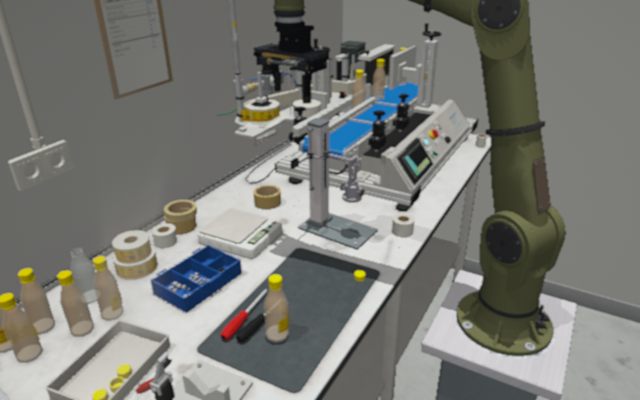

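```bash
python3 - <<'E'
from h import *
print(bot.sense()['qvel'].round(3)); print(bot.hand_in()); print(bot.sense()['time'])
E
```

```text
[-0.    -0.003 -0.001  0.001 -0.    -0.004  0.001]
the job is handed in; nothing more can be done
None
the job is handed in; nothing more can be done
```

I hung the valve body by its eye on the scale's hook. I lowered it until the force on the gripper was about zero (-0.06 N averaged), let go, and set the reading marker level with the pointer. The job was handed in at about 43 s; no verdict is reported.

**Weight:** The hook went down about 45 mm by the camera, which means roughly 0.23 kg. The wrist force gave 2.2 to 2.4 N (44 to 48 mm), and the gripper height at release gave about 50 mm if the valve stood right on the table surface. These differ by about 5 mm, and I trusted the camera.

**Marker:** My first setting looked about 3 to 4 mm low in an averaged side picture. I pinched the tab again and raised it 2.7 mm. In the last averaged picture the marker edge and the pointer run together as one straight line. I put the remaining error at about 1 to 2 mm, against the 4 mm allowed. A pixel covers about 3 mm, so this is the least certain check.

**Lateral force:** While lowering, the hook pushed sideways on the eye with up to about 2.6 N. I centred the eye on the bar and brought this below 1 N before letting go.

**Final state:** In the last picture the valve hangs upright, the arm is raised clear, and the bottle, cap and paper roll look unmoved.

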